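# Weigh a boxed set of model cars on a tared scale

### The job

Weigh this set of small cast-metal cars for the lot record: stand the empty bowl upright in the middle of the scale's pan, let go of it and press the tare key, and only after that put every car from the wooden box into the bowl, without pressing tare again. To open the box, slide its lid along the grooves until it clears, never forcing it, and lay it flat on the bench with its pull upward. Leave the bowl with all the cars standing in the middle of the pan, and do not disturb the other wares and tools.

Things in the scene. Friction and masses are not known exactly. Their poses are not given: they have to be found in the camera images.
- box: Low pale wooden box that stands firm on the bench, 156 mm long (its x) x 128 wide (y) x 49 high, origin at the centre of its underside. The lid slides level towards its +x, the open end, roughly to the robot's left. Inside 140 x 106 mm, inner floor 6 mm above the bench. Side walls and -x end 49 mm high, the +x end wall only 35.5 mm, so that the lid passes over it.
- box_end (a point): Middle of the box's open (+x) end, at the height of the lid's underside, 36 mm above the bench, 78 mm from the box's origin; axes as the box. The side walls' lips overhang the lid's edges by 4 mm, so it cannot be lifted until its trailing edge has passed this end: it slides about 147 mm from fully closed.
- lid_pull (a point): Lid of the box: pale board 146 mm (x) x 114 (y) x 6, 85 g, sliding freely with 2 mm play. Its pull is a batten 12 mm thick (x), 60 long (y), 18 high, to be pinched across the 12 mm. This point: centre of the batten, 15 mm above the lid's underside, 53 mm from its leading (+x) and 93 mm from its trailing edge. x: outwards along the slide. In the box's frame x = 24 mm when closed (starts 0 to 20 mm open).
- scale: White bench scale that does not move, 240 mm deep (its x) x 180 mm wide (its y), origin at the centre of its underside, -x end (key panel and readout, 34 mm high) towards the robot, z up. The square pan is behind the panel.
- pan (a point): Centre of the upper face of the scale's square steel pan, 150 x 150 mm, 44 mm above the bench; axes as the scale.
- tare_top (a point): Centre of the top of the tare key, the larger round key (24 mm across, grey) at the panel's right-hand end as seen from the robot; it stands 8 mm above the panel, 42 mm above the bench. The small 12 mm white key beside it is the power key and is not used. Pressed straight down.
- tare (a joint): Travel of the tare key in m: 0 at rest, 0.005 fully down (about 5 N); it springs back. It counts as pressed beyond 0.0035.
- bowl_center (a point): Round white stoneware bowl, 132 mm across the rim, 50 high, wall 8 mm thick and nearly upright over its upper 32 mm, foot 84 mm across, about 260 g, open upward; pinch it by the rim from above. This point is on its axis, 25 mm above its underside, half-way up; z up its axis. Inner floor 6 mm above the underside; inside 116 mm across at the rim, about 80 mm at the floor.
- car_a_center (a point): Cast-metal model car, 46 mm long (its x) x 20 wide (y) x 19 high (z), about 45 g, flat sides up to 12 mm above the wheels; this point is its centre. 3 or 4 of the cars a, b, c, d are present (absent: None from the start); each stands on the box's floor, its length along the box's y, in two rows 64 mm apart along the box's x, 25 mm or more free beside it.
- car_b_center (a point): Cast-metal model car, 46 mm long (its x) x 20 wide (y) x 19 high (z), about 45 g, flat sides up to 12 mm above the wheels; this point is its centre. 3 or 4 of the cars a, b, c, d are present (absent: None from the start); each stands on the box's floor, its length along the box's y, in two rows 64 mm apart along the box's x, 25 mm or more free beside it.
- car_c_center (a point): Cast-metal model car, 46 mm long (its x) x 20 wide (y) x 19 high (z), about 45 g, flat sides up to 12 mm above the wheels; this point is its centre. 3 or 4 of the cars a, b, c, d are present (absent: None from the start); each stands on the box's floor, its length along the box's y, in two rows 64 mm apart along the box's x, 25 mm or more free beside it.
- car_d_center (a point): Cast-metal model car, 46 mm long (its x) x 20 wide (y) x 19 high (z), about 45 g, flat sides up to 12 mm above the wheels; this point is its centre. 3 or 4 of the cars a, b, c, d are present (absent: None from the start); each stands on the box's floor, its length along the box's y, in two rows 64 mm apart along the box's x, 25 mm or more free beside it.
- jar_center (a point): Bystander: blue lidded ceramic jar, 96 mm across, 103 mm high; point 50 mm up its axis.
- saucers_center (a point): Bystander: stack of white saucers, 100 mm across, 33 mm high; point 16 mm up its axis.
- tape_center (a point): Bystander: roll of brown tape lying flat, 100 mm across, 48 mm high; point at its centre.
- marker_center (a point): Bystander: black marker pen lying on the bench, 138 mm long (its x), 15 mm thick; point at its centre.
- cup_center (a point): Bystander: small unglazed tea cup, 68 mm across, 55 mm high; point at its centre.
- tray_center (a point): Bystander: small dark wooden tray, 110 x 80 x 30 mm; point at its centre.
- caddy_center (a point): Bystander: round dark tea caddy, 61 mm across, 73 mm high; point 36 mm up its axis.
Mind the look-alikes: they are no part of the job. Leave any yellow look-alike of the part that bears lid_pull alone.

How it is judged (in metres and radians):
On the way, in this order (a step that is already met when the one before it is completed fails the run):
1. the empty bowl stands in the middle of the pan (within 25 mm), upright and let go (horizontal distance between bowl_center and pan below 0.025 m and z of bowl_center in the frame of pan between 0.019 and 0.031 m and angle between bowl_center's own z axis and vertical below 0.1 rad and horizontal distance between each of car_a_center, car_b_center, car_c_center, car_d_center and bowl_center above 0.08 m and contact force between the fingers and bowl below 0.3 N), for 0.2 s.
2. the tare key is pressed while the empty bowl stands free in the middle of the pan (all of step 1 and value of joint tare above 0.0035 m), for 0.1 s.
At the end, for the whole second after the job is handed in: The bowl stands upright and free, its axis within 25 mm of the pan's centre; every car lies at rest inside it (centre within 56 mm of the axis, at most 5 mm above the rim); the lid lies flat on the bench, pull upward; the tare key is up (horizontal distance between bowl_center and pan below 0.025 m and z of bowl_center in the frame of pan between 0.019 and 0.031 m and angle between each of bowl_center, lid_pull's own z axis and vertical below 0.1 rad and horizontal distance between each of car_a_center, car_b_center, car_c_center, car_d_center and bowl_center below 0.056 m and z of car_a_center in the frame of bowl_center between -0.022 and 0.03 m and z of car_b_center in the frame of bowl_center between -0.022 and 0.03 m and z of car_c_center in the frame of bowl_center between -0.022 and 0.03 m and z of car_d_center in the frame of bowl_center between -0.022 and 0.03 m and contact force between the fingers and bowl below 0.3 N and height (world z) of lid_pull between 0.008 and 0.021 m and value of joint tare below 0.002 m and linear speed of bowl below 0.02 m/s and linear speed of each of car_a, car_b, car_c, car_d below 0.03 m/s); the robot touches nothing.
It fails at once if the tare key is pressed while a car is in the bowl (value of joint tare above 0.0035 m and ((horizontal distance between car_a_center and bowl_center below 0.056 m and z of car_a_center in the frame of bowl_center between -0.022 and 0.03 m) or (horizontal distance between car_b_center and bowl_center below 0.056 m and z of car_b_center in the frame of bowl_center between -0.022 and 0.03 m) or (horizontal distance between car_c_center and bowl_center below 0.056 m and z of car_c_center in the frame of bowl_center between -0.022 and 0.03 m) or (horizontal distance between car_d_center and bowl_center below 0.056 m and z of car_d_center in the frame of bowl_center between -0.022 and 0.03 m))).
It fails at once if the lid is forced against the box (over 60 N) (contact force between lid and box above 60 N).
It fails at once if one of the other wares or tools is disturbed (moved more than 30 mm) (distance of any of jar_center, saucers_center, tape_center, marker_center, cup_center, tray_center, caddy_center from where it was at the start of the episode above 0.03 m).
Of car_a, car_b, car_c, car_d only 3 to 4 are there at a start; the rules pass over those that are not, and their reading is None.
At some moment in a run one of bowl may be knocked a few centimetres aside while the robot is not near it.
Once in a run the grip may slacken for a moment while it holds something.
It also fails if it takes over 210 s, if anything falls off the work surface, if the arm or the gripper's body presses on something with over 40 N, if the wrist force passes 120 N, or if a joint passes its speed limit or range.

### The arm

A 6-joint arm with a two-finger parallel gripper is mounted at the origin on the work surface. World frame = base frame: x ahead of the robot, y to its left, z up, the work surface at z = 0. Lengths are in mm, angles in rad, forces in N, time in s.
With the tool pointing down it reaches from about 400 to 925 mm from the base axis. Payload 12.5 kg.
Tool frame: the origin (TCP) lies midway between the tips of the shut fingers; the grasp point (between the pads) lies 19 mm behind it; z points along the fingers, y is the direction in which the jaws open and shut (so a half turn about z gives the same grasp; the last joint's range is limited). The gripper opens to 95 mm and grips with 3 to 60 N. Pads are 20 mm wide; open, the fingers measure 119 mm over their backs; the gripper's body (75 mm by 180 mm) begins 59 mm behind the grasp point.
Start: joints at [-1.374, 0.491, 1.559, -0, 1.092, -0.106], TCP at [186.394, -596.577, 214.661] pointing down, gripper open.
Joint ranges: [-3.1, 3.1], [-0.84, 2.19], [0.05, 2.79], [-1.13, 4.28], [0.06, 2.93], [-2.69, 2.69]. Speed limits (rad/s): [2.22, 2.22, 2.79, 3.14, 3.14, 3.14].

### API

Orientations are given as [roll, pitch, yaw] about the fixed x, y, z axes, in that order (R = Rz(yaw) Ry(pitch) Rx(roll)).
In Python, from cell import env, eyes, job_done, boxes_of, regions_of gives the robot as it stands.
- The arm moves only by the tool send_rows, never from a script. Its argument "plan" is text: rows parted by semicolons, each of 5 numbers parted by spaces: the shift along the tool's x, y, z in mm, then the turn about the tool's z in rad, then the finger opening in mm, from 0 to 95.1. In form: x y z roll gripper; .... A call has 1 to 8 rows; each row shifts and turns the pose as measured when the row begins, along the tool's axes as they then stand; what a row does not reach is not made up. A row lasts 1/10 s, in which the tool goes at most 50 mm and 8.59 degrees, less where a joint would pass 70% of its speed; a pose out of reach is approached as far as the arm can. A call with a gripper value outside its range is refused whole. The fingers move at their own pace and stop on an object; the grip force is fixed at half the most. Time passes only in rows, so rows that do not move let the fingers close. It gives the time, the measured TCP pose, the force and the opening at its end, in the units of the state.
- env.state(): the state, without advancing time (a new reading comes with each control period).
- eyes.read_camera(name): name is "side" or "top"; returns a dict with "image" (384x512x3 uint8, red, green, blue), "vertical_fov" (degrees; the focal length in pixels is half the picture's height over the tangent of half this angle, whatever the lens; pixels are square), "cx", "cy" (the principal point, pixels), "k1" (the pictures are not rectified: a ray, as slopes to the right and down, at radius r is drawn at 1 + k1 r^2 times it, then the intrinsics apply), "extrinsics" (4x4, takes a point from camera to world coordinates). Camera axes: x right, y up, looking along -z (the intrinsics and any distortion apply to the point x, -y, -z); pixel columns grow to the right and rows downward; lengths in mm; the calibration is good to about 2 mm. A picture is of the moment at which its call begins. There is no depth.
- job_done(): hands the job in, once; it reports no verdict.
Trained networks look in a picture, given as the dict that the camera call returned (one of the last four; its "shot" number tells which), for a name from the list of things; names that differ only in an ending like _2 or _b are one class to them, and where a whole thing is asked for, a point or a joint stands for the part that bears it (a point fixed in the world has none). Each returns a list of dicts, best first, with "confidence" (0 to 1); they miss things now and then, are a little off and sometimes report something else, mostly with a low value. They report only what shows in the picture. A call takes as long as a camera call. They do not tell look-alikes from the thing itself.
- boxes_of(target, picture): "bbox" ([left, top, width, height] in pixels, round what is visible of it).
- regions_of(target, picture): "pixels" (384x512 bool, what is visible of it) and "bbox" ([left, top, width, height] in pixels, round what is visible of it).
The state is a dict: "t": time; "joints": joint angles; "qvel": joint speeds; "tau": joint torques, N m; "eef_pos": TCP position; "tcp_rot": TCP orientation; "ft_force": force on the tool from outside, world axes, zero at the start; "moment": the same for the moment, N m; "opening": opening from 0.0 (shut) to 1.0 (fully open).
Only numpy, scipy, OpenCV 4.12 (cv2) and the standard library are available. Lean on these libraries where they do the work, as an engineer would, in place of code of your own. Each camera call takes 0.05 s, during which the arm holds its last target.

## Working session

There is one attempt and no reset: what is moved stays moved. The work goes in short steps, Python scripts to look and compute and a tool call to move; the robot and the scene stay as the last step left them, time stands still between calls to the robot, and variables do not carry over. Pictures are saved under pics/ and viewed, and the job is handed in when it is done.

Besides the shell and the picture viewer there is one more tool, called after "Request:" as name(argument=value, ...) on one line, values as JSON. send_rows: Moves the arm, as the interface text tells. Its arguments: {"type":"object","properties":{"plan":{"type":"string"}},"required":["plan"]}

```bash
ls; mkdir -p pics; python3 - <<'E'
from cell import env, eyes, job_done, boxes_of, regions_of
import cv2
print(env.state())
for n in ("side","top"):
    p=eyes.read_camera(n); cv2.imwrite(f"pics/{n}0.png",cv2.resize(p["image"][:,:,::-1],(768,576)))
    print({k:v for k,v in p.items() if k!="image"})
E
```

```text
pics
{'t': 0.0, 'joints': array([-1.37357814e+00,  4.91549879e-01,  1.55948615e+00,  1.22705221e-05,
        1.09169748e+00, -1.05583360e-01]), 'qvel': array([ 0.00070487,  0.00078861,  0.00022844, -0.00041749, -0.00091084,
        0.00057157]), 'tau': array([-8.60015080e-04, -6.12648368e+01, -2.58179516e+01,  6.91810017e-02,
        4.81974764e-02, -1.21988423e-04]), 'eef_pos': array([ 186.35510224, -596.29691616,  214.05512709]), 'tcp_rot': array([-3.14045929e+00, -1.31054172e-04,  3.02795810e-01]), 'ft_force': array([ 0.75556577, -0.0929477 ,  0.20648255]), 'moment': array([-0.01260819, -0.00509841,  0.00115892]), 'opening': 0.9952463931772995}
{'vertical_fov': 42.97194259232156, 'cx': 262.5473020964322, 'cy': 186.22461598463605, 'k1': -0.14683029839640874, 'extrinsics': array([[-9.47462044e-01,  2.46432172e-01, -2.03928567e-01,
         2.84398116e+02],
       [-3.19809559e-01, -7.42016777e-01,  5.89179895e-01,
         8.04061895e+02],
       [-6.12553679e-03,  6.23443892e-01,  7.81844096e-01,
         1.08646426e+03],
       [ 0.00000000e+00,  0.00000000e+00,  0.00000000e+00,
         1.00000000e+00]]), 'shot': 1}
{'vertical_fov': 57.31173031341615, 'cx': 256.908187053686, 'cy': 189.41894718816894, 'k1': 0.018270294588736125, 'extrinsics': array([[-2.56645527e-02,  9.75402759e-01, -2.18931014e-01,
         3.13455267e+02],
       [-9.99664175e-01, -2.42554987e-02,  9.12183917e-03,
         2.51547382e+01],
       [ 3.58718615e-03,  2.19091600e-01,  9.75697701e-01,
         9.95592249e+02],
       [ 0.00000000e+00,  0.00000000e+00,  0.00000000e+00,
         1.00000000e+00]]), 'shot': 2}
```

View pics/side0.png

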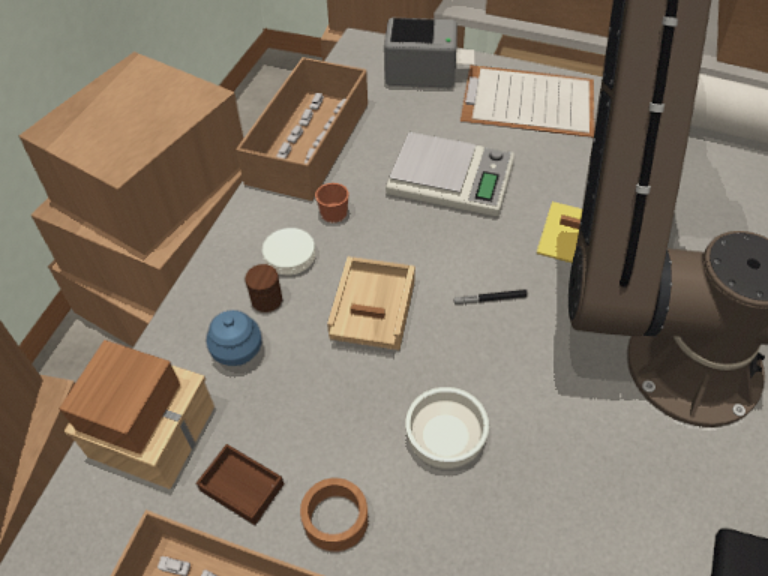

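View pics/top0.png

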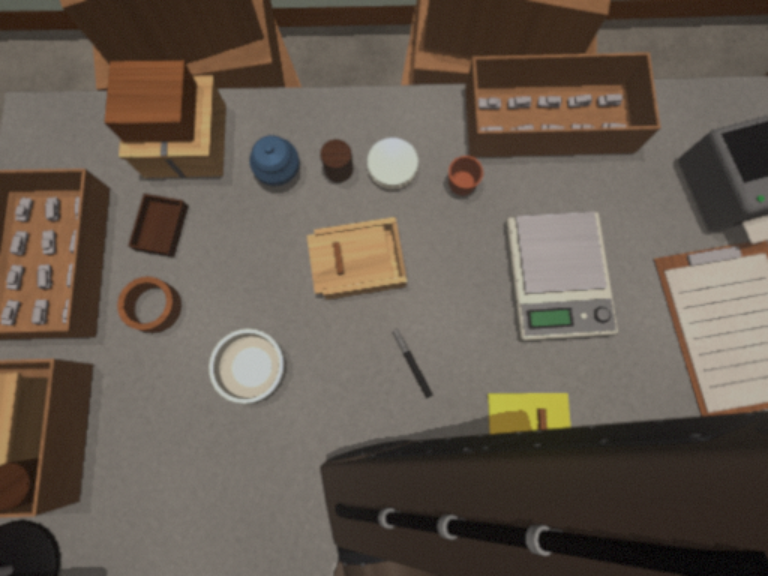

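```bash
cat > h.py <<'E'
import numpy as np, cv2
from scipy.optimize import minimize
from cell import env, eyes, job_done, boxes_of, regions_of
def proj(p,P):
    P=np.atleast_2d(P).astype(float); E=p["extrinsics"]
    c=(P-E[:3,3])@E[:3,:3]; x=c[:,0]/-c[:,2]; y=-c[:,1]/-c[:,2]
    r2=x*x+y*y; f=192/np.tan(np.radians(p["vertical_fov"])/2); s=1+p["k1"]*r2
    return np.c_[f*x*s+p["cx"], f*y*s+p["cy"]]
def back(p,uv,z):
    f=192/np.tan(np.radians(p["vertical_fov"])/2)
    d=(np.array(uv,float)-[p["cx"],p["cy"]])/f; s=d.copy()
    for _ in range(20): s=d/(1+p["k1"]*(s@s))
    E=p["extrinsics"]; v=E[:3,:3]@np.array([s[0],-s[1],-1]); o=E[:3,3]
    return o+v*(z-o[2])/v[2]
def boxpts(x0,x1,y0,y1,z0,z1): return np.array([[x,y,z] for x in (x0,x1) for y in (y0,y1) for z in (z0,z1)],float)
def circ(r,z,n=36):
    a=np.linspace(0,2*np.pi,n,endpoint=False); return np.c_[r*np.cos(a),r*np.sin(a),0*a+z]
def place(M,q):
    c,s=np.cos(q[2]),np.sin(q[2]); return M@np.array([[c,s,0],[-s,c,0],[0,0,1]])+[q[0],q[1],0]
def hullmask(p,P):
    h=cv2.convexHull(np.round(proj(p,P)*16).astype(np.int32)); m=np.zeros((384,512),np.uint8)
    cv2.fillConvexPoly(m,h,1,cv2.LINE_8,4); return m>0
def fit(M,q0,obs,yaw=True):
    # obs: list of (pic,mask)
    def cost(v):
        q=[v[0],v[1],v[2]*.01 if yaw else 0]; t=0
        for p,m in obs:
            k=hullmask(p,place(M,q)); t+=1-(k&m).sum()/max(1,(k|m).sum())
        return t
    best=None
    for d in (0,15):
        v0=np.array([q0[0],q0[1],q0[2]*100 if yaw else 0]); sx=np.vstack([v0+[d,d,0],v0+[d+12,d,0],v0+[d,d+12,0],v0+[d,d,12]])
        r=minimize(cost,v0,method="Nelder-Mead",options=dict(initial_simplex=sx,xatol=.05,fatol=1e-4,maxiter=300))
        if best is None or r.fun<best.fun: best=r
    v=best.x; return [v[0],v[1],v[2]*.01 if yaw else 0],best.fun
def draw(img,p,P,col,k=2):
    for u in proj(p,P): cv2.circle(img,(int(u[0]*k),int(u[1]*k)),2,col,-1)
BOWL=np.vstack([circ(66,50),circ(42,0),circ(62,18)])
SCALE=np.vstack([boxpts(-120,120,-90,90,0,34)])
BOX=boxpts(-78,78,-64,64,0,49)
LID=boxpts(-93,53,-57,57,-15,-9)
E
cat > m1.py <<'E'
from h import *
ps={n:eyes.read_camera(n) for n in ("top","side")}
for t in ("bowl_center","box","scale","lid_pull","car_a_center","jar_center","saucers_center","tape_center","marker_center","cup_center","tray_center","caddy_center"):
    for n,p in ps.items():
        r=regions_of(t,p); print(t,n,[(round(d["confidence"],2),[int(b) for b in d["bbox"]]) for d in r][:5])
        if t in("bowl_center","box","scale","lid_pull") and r:
            np.save(f"m_{t}_{n}.npy",np.array([d["pixels"] for d in r]))
        if r: 
            b=r[0]["bbox"]; print("   ",back(p,(b[0]+b[2]/2,b[1]+b[3]/2),20).round(0)[:2])
import pickle; pickle.dump(ps,open("ps.pkl","wb"))
E
python3 m1.py
```

```text
bowl_center top [(0.57, [137, 218, 50, 51])]
    [384. 277.]
bowl_center side [(0.91, [269, 259, 55, 53])]
    [385. 267.]
box top [(0.92, [209, 142, 61, 56]), (0.45, [138, 218, 50, 51])]
    [590.  63.]
box side [(0.9, [220, 171, 57, 62])]
    [578.  67.]
scale top [(0.83, [333, 144, 80, 82])]
    [ 536. -318.]
scale side [(0.57, [256, 88, 86, 55])]
    [ 541. -307.]
lid_pull top [(0.95, [324, 261, 56, 27]), (0.6, [205, 153, 55, 43])]
    [ 289. -235.]
lid_pull side [(0.92, [219, 181, 48, 45]), (0.81, [355, 133, 31, 39])]
    [591.  75.]
car_a_center top []
car_a_center side []
jar_center top [(0.57, [165, 87, 34, 32])]
    [802. 233.]
jar_center side [(0.56, [136, 204, 38, 40])]
    [791. 212.]
saucers_center top [(0.95, [244, 91, 34, 32])]
    [784.  -7.]
saucers_center side [(0.89, [174, 150, 35, 35])]
    [777.  -0.]
tape_center top [(0.71, [75, 188, 45, 33])]
    [498. 462.]
tape_center side [(0.67, [202, 317, 41, 51])]
    [502. 458.]
marker_center top [(0.5, [259, 220, 29, 46])]
    [379. -27.]
marker_center side [(0.78, [306, 193, 45, 8])]
    [375. -19.]
cup_center top [(0.67, [299, 103, 22, 31]), (0.59, [139, 217, 44, 53]), (0.16, [164, 88, 35, 36])]
    [ 744. -149.]
cup_center side [(0.74, [266, 259, 59, 55]), (0.56, [211, 122, 21, 26])]
    [386. 268.]
tray_center top [(0.16, [398, 205, 10, 8])]
    [ 464. -395.]
tray_center side [(0.7, [128, 296, 60, 51])]
    [663. 461.]
caddy_center top [(0.81, [208, 93, 25, 28])]
    [786. 117.]
caddy_center side [(0.86, [163, 178, 27, 29])]
    [781.  97.]
```

```bash
cat > f1.py <<'E'
from h import *
import pickle
ps=pickle.load(open("ps.pkl","rb"))
L=lambda t,n,i=0:np.load(f"m_{t}_{n}.npy")[i]
res={}
for t,M,q0,y in (("bowl_center",BOWL,(380,270,0),False),("box",BOX,(585,65,1.45),True),("scale",SCALE,(538,-312,0),True)):
    obs=[(ps[n],L(t,n)) for n in ps]
    print(t,[ (np.round(a[0],3),round(a[1],3)) for a in (fit(M,q0,obs,y),fit(M,q0,obs[:1],y),fit(M,q0,obs[1:],y))]); res[t]=fit(M,q0,obs,y)[0]
pickle.dump(res,open("res.pkl","wb"))
for n,p in ps.items():
    im=cv2.resize(p["image"][:,:,::-1],(2048,1536),interpolation=cv2.INTER_CUBIC)
    def edges(M,q,idx,col):
        P=proj(p,place(M,q))*4
        for a,b in idx: cv2.line(im,tuple(int(v) for v in P[a]),tuple(int(v) for v in P[b]),col,1)
    E=[(0,1),(2,3),(4,5),(6,7),(0,2),(1,3),(4,6),(5,7),(0,4),(1,5),(2,6),(3,7)]
    edges(SCALE,res["scale"],E,(0,0,255)); edges(BOX,res["box"],E,(0,0,255))
    P=proj(p,place(circ(66,50),res["bowl_center"]))*4; cv2.polylines(im,[P.astype(int)],True,(0,0,255),1)
    c=(proj(p,[res["scale"][0],res["scale"][1],30])[0]*4).astype(int); d=(proj(p,[res["box"][0],res["box"][1],30])[0]*4).astype(int)
    cv2.imwrite(f"pics/s_{n}.png",im[c[1]-220:c[1]+220,c[0]-220:c[0]+220]); cv2.imwrite(f"pics/b_{n}.png",im[d[1]-200:d[1]+200,d[0]-220:d[0]+220])
    print(n,"crop origin",(c-220)/4,(d-[220,200])/4)
a=[cv2.imread(f"pics/{k}_{n}.png") for n in("top","side") for k in "sb"]
cv2.imwrite("pics/sc.png",np.hstack([cv2.resize(a[0],(400,400)),cv2.resize(a[2],(400,400))]))
cv2.imwrite("pics/bx.png",np.hstack([cv2.resize(a[1],(400,364)),cv2.resize(a[3],(400,364))]))
E
python3 f1.py
```

```text
bowl_center [(array([385.472, 269.53 ,   0.   ]), np.float64(0.09)), (array([385.617, 269.675,   0.   ]), np.float64(0.038)), (array([384.24 , 269.145,   0.   ]), np.float64(0.045))]
box [(array([582.92 ,  63.366,   1.723]), np.float64(1.335)), (array([584.225,  63.59 ,   1.713]), np.float64(0.653)), (array([581.779,  65.273,   1.709]), np.float64(0.679))]
scale [(array([ 5.41789e+02, -3.16160e+02,  5.80000e-02]), np.float64(0.175)), (array([ 5.45088e+02, -3.12843e+02,  2.10000e-02]), np.float64(0.087)), (array([ 5.42272e+02, -3.23249e+02,  7.30000e-02]), np.float64(0.081))]
top crop origin [319.25 127.5 ] [184.75 121.5 ]
side crop origin [245.5  56.5] [192.75 149.25]
```

View pics/sc.png

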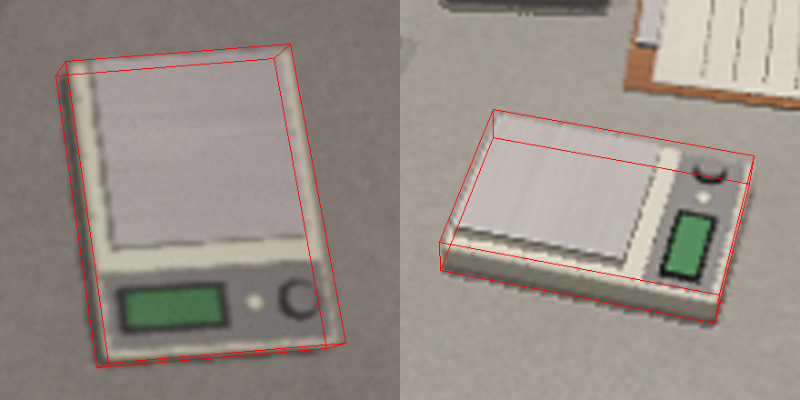

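View pics/bx.png

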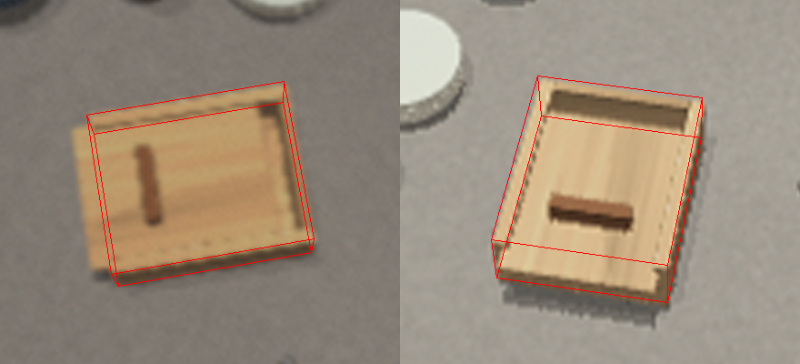

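```bash
python3 - <<'E'
from h import *
import pickle
ps=pickle.load(open("ps.pkl","rb"))
def crop(n,x,y,w,h,k,name):
    im=ps[n]["image"][y:y+h,x:x+w,::-1]; cv2.imwrite(name,cv2.resize(im,None,fx=k,fy=k,interpolation=cv2.INTER_CUBIC))
crop("top",334,136,80,96,6,"pics/z_top.png"); crop("side",254,84,94,64,8,"pics/z_side.png")
crop("top",200,140,76,62,8,"pics/zb_top.png"); crop("side",214,166,68,70,8,"pics/zb_side.png")
E
```

```text
(no output)
```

View pics/z_top.png

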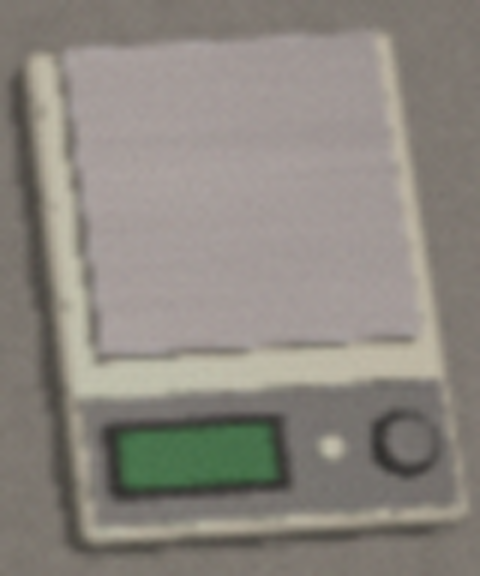

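View pics/z_side.png

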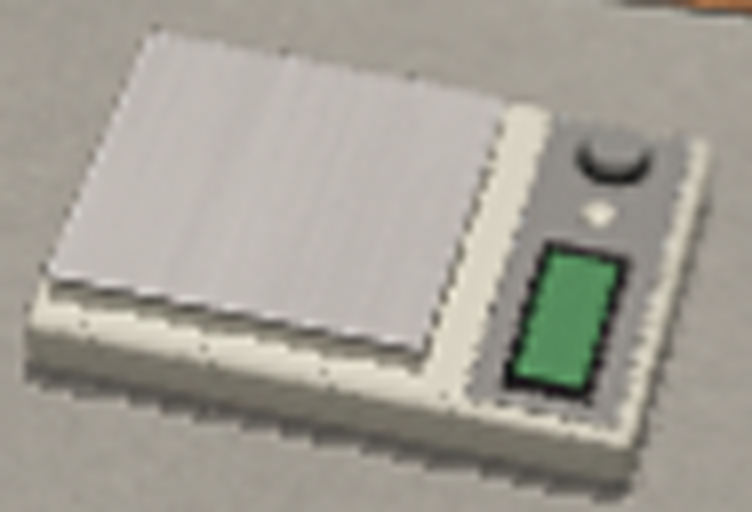

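View pics/zb_top.png

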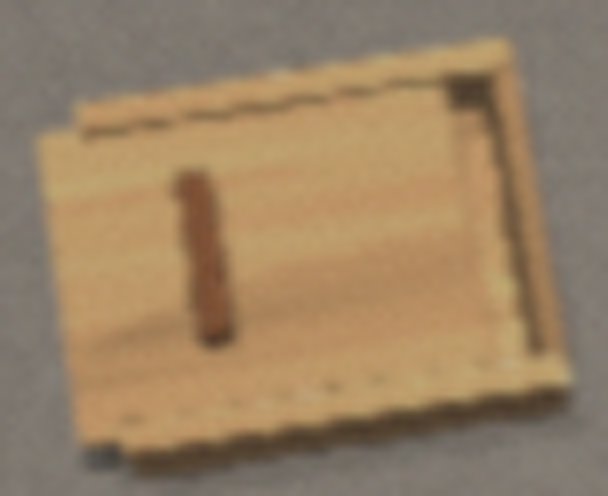

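View pics/zb_side.png

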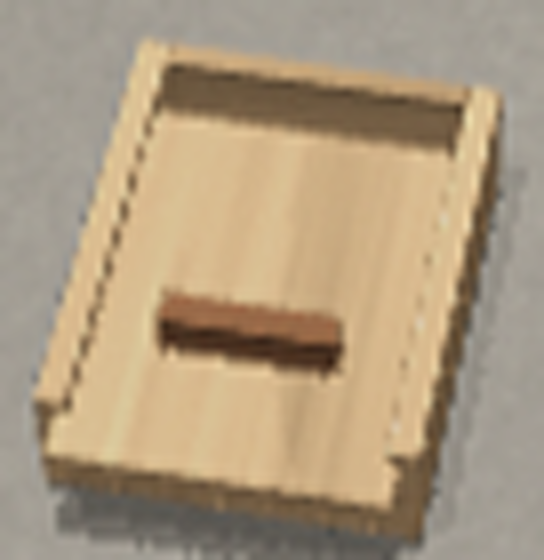

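```bash
python3 - <<'E'
from h import *
import pickle
ps=pickle.load(open("ps.pkl","rb"))
def B(n,x0,y0,k,pts,z): return np.array([back(ps[n],(x0+(a+.5)/k-.5,y0+(b+.5)/k-.5),z)[:2] for a,b in pts])
for n,a in (("top",B("top",334,136,6,[(65,48),(375,33),(418,338),(98,357)],44)),("side",B("side",254,84,8,[(50,277),(152,32),(503,98),(425,355)],44))):
    # order: far-left, far-right, near-right, near-left
    d=(a[0]+a[1]-a[2]-a[3])/2; e=(a[0]+a[3]-a[1]-a[2])/2
    print(n,"pan",a.mean(0).round(1),np.linalg.norm(d).round(1),np.linalg.norm(e).round(1),"yaw",np.arctan2(d[1],d[0]).round(3),np.arctan2(-e[0],e[1]).round(3))
print("key",B("top",334,136,6,[(411,441)],42),B("side",254,84,8,[(616,155)],42))
print("keytop",B("top",334,136,6,[(331,447)],34),B("side",254,84,8,[(599,213)],34))
a=B("top",200,140,8,[(78,105),(508,40),(572,376),(120,442)],49);b=B("side",214,166,8,[(38,398),(145,42),(500,92),(425,455)],49)
# top order: open-far,closed-far,closed-near,open-near ; side order guess: open-far? 
for n,q in (("top",a),("side",b)):
    print(n,q.round(1).tolist()); d=(q[0]+q[3]-q[1]-q[2])/2; e=(q[0]+q[1]-q[2]-q[3])/2
    print(" box",q.mean(0).round(1),np.linalg.norm(d).round(1),np.linalg.norm(e).round(1),np.arctan2(d[1],d[0]).round(3))
print("batten",B("top",200,140,8,[(205,255)],60),B("side",214,166,8,[(252,319)],60))
print("lid lead",B("top",200,140,8,[(40,137),(80,440)],42))
E
```

```text
top pan [ 582.  -312.8] 149.7 148.0 yaw 0.021 0.03
side pan [ 580.  -311.4] 147.9 152.1 yaw 0.035 0.054
key [[ 462.26664274 -380.4104135 ]] [[ 459.49019693 -373.76610618]]
keytop [[ 461.61434346 -346.78614914]] [[ 459.25754573 -347.04901254]]
top [[635.5, 148.0], [656.0, -4.5], [533.0, -23.1], [513.6, 133.1]]
 box [584.5  63.4] 155.6 123.6 1.7
side [[633.3, 150.3], [654.5, -2.8], [529.9, -20.2], [506.8, 131.7]]
 box [581.1  64.8] 154.1 126.8 1.715
batten [[576.40246899 102.61029604]] [[574.94195023 105.73364479]]
lid lead [[626.29274635 162.30817738]
 [516.08731536 147.73992223]]
```

```bash
cat > go.py <<'E'
# usage: go.py grip x y z yaw [x y z yaw ...]  -> suggested rows
import sys; from h import *
s=env.state(); a=[float(v) for v in sys.argv[1:]]; g=a[0]; W=np.array(a[1:]).reshape(-1,4)
p=s["eef_pos"].copy(); yaw=s["tcp_rot"][2]
print("t",round(s["t"],1),"at",p.round(1),"rot",s["tcp_rot"].round(3),"open",round(s["opening"]*95.1,1),"F",s["ft_force"].round(1),"j",s["joints"].round(2))
rows=[]
for w in W:
    d=w[:3]-p; dy=(w[3]-yaw+np.pi)%(2*np.pi)-np.pi
    n=int(max(1,np.ceil(np.linalg.norm(d)/48),np.ceil(abs(dy)/.145)))
    for i in range(n):
        dd=(w[:3]-p)/(n-i); t=((w[3]-yaw+np.pi)%(2*np.pi)-np.pi)/(n-i)
        c,sn=np.cos(yaw),np.sin(yaw)
        r=[round(dd[0]*c+dd[1]*sn),round(dd[0]*sn-dd[1]*c),round(-dd[2]),round(-t,2)]
        p=p+[r[0]*c+r[1]*sn,r[0]*sn-r[1]*c,-r[2]]; yaw-=r[3]; rows.append(r)
for i in range(0,len(rows),8): print("; ".join(f"{r[0]} {r[1]} {r[2]} {r[3]} {g:g}" for r in rows[i:i+8]))
E
python3 go.py 50 400 -330 190 0.9 560 0 190 1.6 445 312 150 2.18
```

```text
t 1.4 at [ 186.4 -596.6  214.7] rot [3.141 0.    0.303] open 94.9 F [0.7 0.5 0.5] j [-1.37  0.49  1.56  0.    1.09 -0.11]
35 -24 3 -0.07 50; 37 -21 3 -0.08 50; 39 -18 3 -0.07 50; 40 -16 3 -0.08 50; 41 -12 3 -0.07 50; 42 -10 3 -0.08 50; 42 -6 3 -0.07 50; 42 -3 4 -0.08 50
45 -10 0 -0.09 50; 45 -6 0 -0.09 50; 46 -2 0 -0.09 50; 46 3 0 -0.09 50; 45 7 0 -0.08 50; 45 10 0 -0.09 50; 44 14 0 -0.08 50; 42 18 0 -0.09 50
45 -15 6 -0.08 50; 46 -11 6 -0.08 50; 47 -8 6 -0.08 50; 47 -4 5 -0.08 50; 48 0 6 -0.09 50; 47 4 5 -0.08 50; 47 8 6 -0.09 50
```

Request:
send_rows(plan="35 -24 3 -0.07 50; 37 -21 3 -0.08 50; 39 -18 3 -0.07 50; 40 -16 3 -0.08 50; 41 -12 3 -0.07 50; 42 -10 3 -0.08 50; 42 -6 3 -0.07 50; 42 -3 4 -0.08 50")

```text
t: 2.2
eef_pos: [402.1, -323.3, 188.6]
tcp_rot: [3.138, 0.002, 0.917]
ft_force: [0.6, -0.2, -0.2]
opening: 0.528
```

Request:
send_rows(plan="45 -10 0 -0.09 50; 45 -6 0 -0.09 50; 46 -2 0 -0.09 50; 46 3 0 -0.09 50; 45 7 0 -0.08 50; 45 10 0 -0.09 50; 44 14 0 -0.08 50; 42 18 0 -0.09 50")

```text
t: 3.0
eef_pos: [559.3, 25.0, 188.5]
tcp_rot: [3.137, 0.005, 1.646]
ft_force: [1.4, -0.0, 0.5]
opening: 0.529
```

```bash
python3 go.py 50 440 308 150 2.18 436 305 75 2.18
```

```text
t 3.0 at [559.3  25.  188.5] rot [3.137 0.005 1.646] open 50.3 F [ 1.4 -0.   0.5] j [-0.07  0.43  1.75 -0.01  0.96 -0.14]
42 -14 5 -0.08 50; 43 -11 6 -0.08 50; 43 -7 5 -0.07 50; 44 -4 6 -0.08 50; 44 -1 5 -0.07 50; 43 3 6 -0.08 50; 43 6 5 -0.07 50; 0 -3 38 -0.0 50
0 -2 37 -0.0 50
```

Request:
send_rows(plan="42 -14 5 -0.08 50; 43 -11 6 -0.08 50; 43 -7 5 -0.07 50; 44 -4 6 -0.08 50; 44 -1 5 -0.07 50; 43 3 6 -0.08 50; 43 6 5 -0.07 50; 0 0 5 0 50")

```text
t: 3.8
eef_pos: [434.5, 322.1, 142.4]
tcp_rot: [3.135, 0.009, 2.206]
ft_force: [-0.1, -1.1, 0.1]
opening: 0.528
```

```bash
cat > bowl.py <<'E'
from h import *
import sys
q0=(float(sys.argv[1]),float(sys.argv[2]),0); zb=float(sys.argv[3]) if len(sys.argv)>3 else 0
for n in ("top","side"):
    p=eyes.read_camera(n); r=[d for d in regions_of("bowl_center",p) if np.linalg.norm(back(p,(d["bbox"][0]+d["bbox"][2]/2,d["bbox"][1]+d["bbox"][3]/2),25+zb)[:2]-q0[:2])<110]
    cv2.imwrite(f"pics/bw_{n}.png",p["image"][:,:,::-1])
    if not r: print(n,"none"); continue
    q,c=fit(BOWL+[0,0,zb],q0,[(p,r[0]["pixels"])],False); print(n,np.round(q[:2],1),"cost",round(c,3),"conf",round(r[0]["confidence"],2),r[0]["bbox"])
E
python3 bowl.py 385 269; python3 go.py 50 436 305 75 2.18
```

```text
top [385.6 267.1] cost 0.107 conf 0.64 [136.4, 219.4, 50.2, 51.4]
side [384.2 270.3] cost 0.136 conf 0.66 [268.1, 257.9, 57.8, 56.7]
t 4.0 at [436.9 317.8 142.6] rot [3.136 0.009 2.198] open 49.7 F [ 1.3 -0.6 -0.3] j [ 0.51  0.46  1.85 -0.01  0.83 -0.11]
-5 -4 34 0.01 50; -5 -4 34 0.01 50
```

Request:
send_rows(plan="-5 -4 34 0.01 50; -5 -4 34 0.01 50; 0 0 0 0 50")

```text
t: 4.3
eef_pos: [440.5, 301.6, 75.3]
tcp_rot: [3.13, 0.01, 2.17]
ft_force: [-0.2, 0.2, 0.6]
opening: 0.525
```

```bash
python3 go.py 50 436 305 23 2.18;  python3 - <<'E'
from h import *
p=eyes.read_camera("side");q=eyes.read_camera("top")
a=p["image"][200:340,230:370,::-1];b=q["image"][190:330,110:250,::-1]
cv2.imwrite("pics/g1.png",np.hstack([cv2.resize(a,(400,400)),cv2.resize(b,(400,400))]))
E
```

```text
t 4.3 at [440.5 301.6  75.3] rot [3.13 0.01 2.17] open 49.9 F [-0.2  0.2  0.6] j [ 0.48  0.55  1.93 -0.01  0.65 -0.11]
3 -1 26 -0.0 50; 2 -1 26 -0.01 50
```

View pics/g1.png

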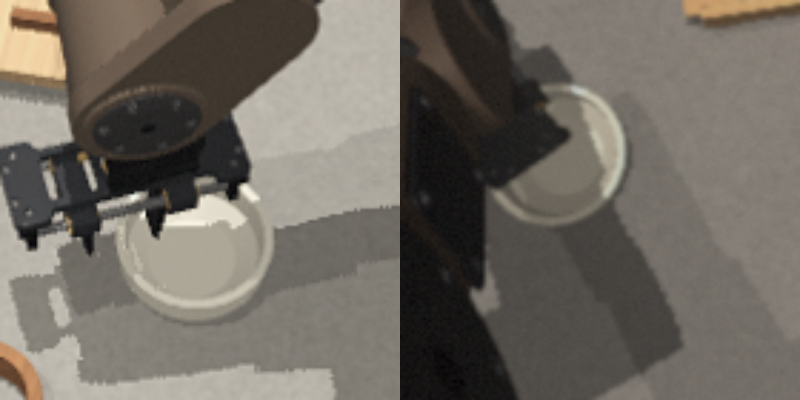

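Request:
send_rows(plan="3 -1 26 0 50; 2 -1 26 0 50; 0 0 0 0 50; 0 0 0 0 0; 0 0 0 0 0; 0 0 0 0 0; 0 0 0 0 0; 0 0 0 0 0")

```text
t: 5.2
eef_pos: [445.0, 307.9, 37.4]
tcp_rot: [3.11, 0.012, 2.168]
ft_force: [-0.7, -0.3, -0.7]
opening: 0.159
```

Request:
send_rows(plan="0 0 0 0 0; 0 0 -20 0 0; 0 0 -20 0 0; 0 0 0 0 0")

```text
t: 5.6
eef_pos: [443.5, 307.7, 78.1]
tcp_rot: [3.11, 0.012, 2.168]
ft_force: [0.1, 1.0, -2.9]
opening: 0.088
```

```bash
python3 go.py 0 436 305 60 2.18;  python3 bowl.py 385 269 40;python3 - <<'E'
from h import *
p=eyes.read_camera("side");q=eyes.read_camera("top")
a=p["image"][200:340,230:370,::-1];b=q["image"][190:330,110:250,::-1]
cv2.imwrite("pics/g2.png",np.hstack([cv2.resize(a,(400,400)),cv2.resize(b,(400,400))]))
E
```

```text
t 5.6 at [443.5 307.7  78.1] rot [3.11  0.012 2.168] open 8.3 F [ 0.1  1.  -2.9] j [ 0.49  0.55  1.92 -0.01  0.64 -0.1 ]
2 -8 18 -0.01 0
top [393.7 258.4] cost 0.433 conf 0.65 [144.5, 212.6, 42.4, 52.8]
side [393.2 274.1] cost 0.455 conf 0.89 [267.2, 263.4, 58.1, 43.6]
```

View pics/g2.png

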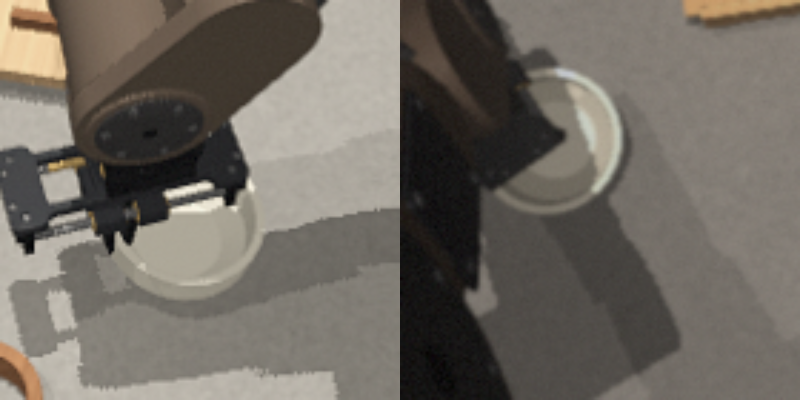

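```bash
python3 go.py 0 443 307 105 2.17 500 100 108 1.8 560 -130 108 1.45 638 -336 115 1.18
```

```text
t 5.9 at [442.4 307.   75.5] rot [3.115 0.011 2.168] open 8.2 F [ 0.8  0.2 -2.8] j [ 0.49  0.55  1.92 -0.01  0.64 -0.1 ]
0 1 -29 -0.0 0; -41 -14 -1 0.07 0; -42 -11 -1 0.07 0; -42 -8 0 0.08 0; -43 -5 -1 0.07 0; -42 -2 0 0.08 0; -48 1 0 0.07 0; -47 5 0 0.07 0
-47 8 0 0.07 0; -46 11 0 0.07 0; -45 15 0 0.07 0; -39 21 -1 0.05 0; -38 22 -2 0.05 0; -37 24 -1 0.06 0; -35 27 -2 0.05 0; -34 28 -1 0.06 0
```

```bash
sed -i 's#/48)#/float(__import__("os").environ.get("STEP","45")))#' go.py; STEP=28 python3 go.py 0 443 307 105 2.17 500 100 108 1.8 560 -130 108 1.45 638 -336 115 1.18
```

```text
t 5.9 at [442.4 307.   75.5] rot [3.115 0.011 2.168] open 8.2 F [ 0.8  0.2 -2.8] j [ 0.49  0.55  1.92 -0.01  0.64 -0.1 ]
0 0 -15 -0.0 0; 0 1 -14 -0.0 0; -25 -9 0 0.05 0; -26 -7 0 0.05 0; -26 -6 -1 0.04 0; -27 -5 0 0.05 0; -27 -4 -1 0.04 0; -27 -3 0 0.05 0
-27 -1 -1 0.04 0; -26 0 0 0.05 0; -26 1 0 0.04 0; -26 2 0 0.04 0; -26 3 0 0.04 0; -26 4 0 0.04 0; -26 5 0 0.04 0; -26 6 0 0.04 0
-26 7 0 0.04 0; -26 8 0 0.03 0; -25 8 0 0.04 0; -24 13 -1 0.03 0; -24 14 -1 0.03 0; -24 14 -1 0.03 0; -23 15 -1 0.04 0; -22 16 -1 0.03 0
-22 16 -1 0.04 0; -22 17 -1 0.03 0; -20 18 0 0.04 0
```

Request:
send_rows(plan="0 0 -15 0 0; 0 1 -14 0 0; -25 -9 0 0.05 0; -26 -7 0 0.05 0; -26 -6 -1 0.04 0; -27 -5 0 0.05 0; -27 -4 -1 0.04 0; -27 -3 0 0.05 0")

```text
t: 6.7
eef_pos: [484.0, 147.8, 102.8]
tcp_rot: [3.12, 0.004, 1.883]
ft_force: [0.2, -0.6, -2.7]
opening: 0.083
```

Request:
send_rows(plan="-27 -1 -1 0.04 0; -26 0 0 0.05 0; -26 1 0 0.04 0; -26 2 0 0.04 0; -26 3 0 0.04 0; -26 4 0 0.04 0; -26 5 0 0.04 0; -26 6 0 0.04 0")

```text
t: 7.5
eef_pos: [536.8, -65.4, 99.1]
tcp_rot: [3.127, -0.004, 1.538]
ft_force: [2.3, 1.6, 3.7]
opening: 0.13
```

```bash
STEP=28 python3 go.py 0 560 -130 108 1.45 638 -336 115 1.18
```

```text
t 7.5 at [536.8 -65.4  99.1] rot [ 3.127 -0.004  1.538] open 12.3 F [2.3 1.6 3.7] j [-0.25  0.52  1.89  0.01  0.72 -0.22]
-21 8 -3 0.03 0; -21 9 -3 0.03 0; -21 10 -3 0.03 0; -24 13 -1 0.03 0; -24 14 -1 0.03 0; -24 14 -1 0.03 0; -23 15 -1 0.04 0; -22 16 -1 0.03 0
-22 16 -1 0.04 0; -22 18 0 0.03 0; -21 18 -1 0.04 0
```

```bash
python3 - <<'E'
from h import *
p=eyes.read_camera("side");q=eyes.read_camera("top")
a=p["image"][:,130:,::-1];b=q["image"][60:330,130:,::-1]
cv2.imwrite("pics/g3.png",cv2.resize(a,(764,768))[:600]);cv2.imwrite("pics/g3t.png",cv2.resize(b,(764,540)))
print(env.state()["opening"],env.state()["ft_force"])
E
```

```text
0.09233739443391788 [ 0.16744323  0.82008333 -2.3081243 ]
```

View pics/g3.png

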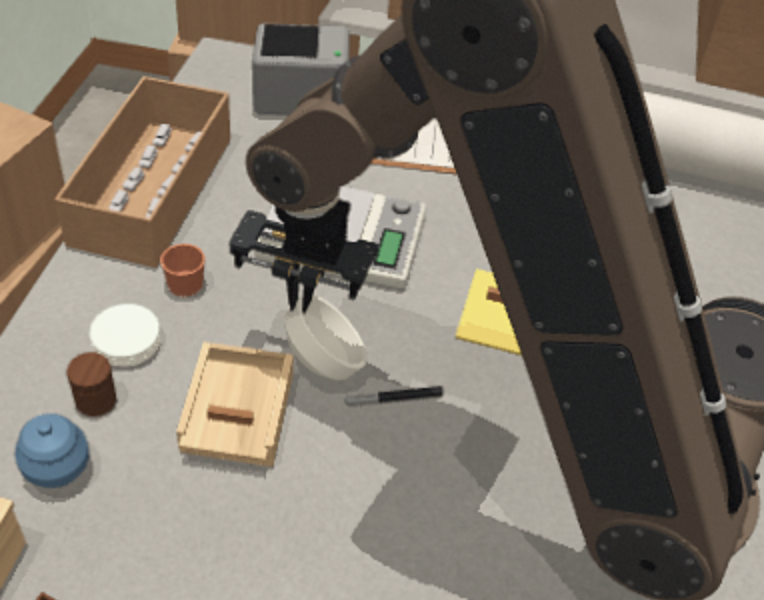

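View pics/g3t.png

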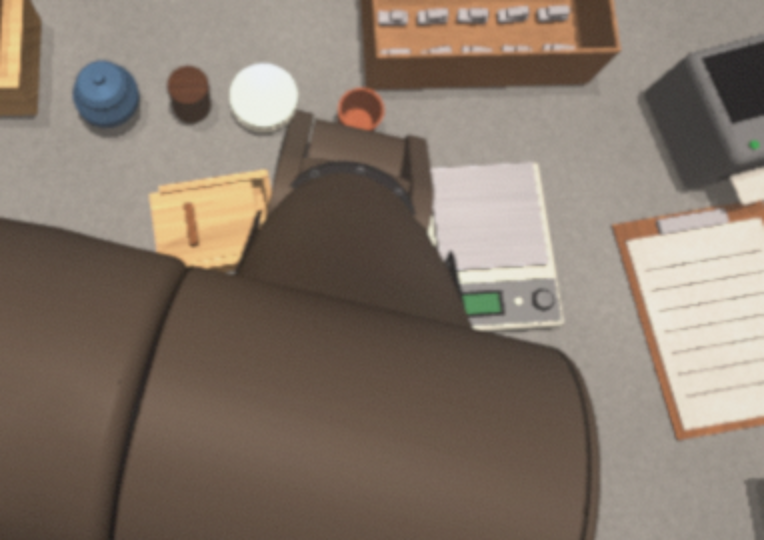

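```bash
STEP=15 python3 go.py 0 620 -122 103 1.5
```

```text
t 7.6 at [537.6 -66.9  99.1] rot [ 3.126 -0.004  1.536] open 8.8 F [ 0.2  0.8 -2.3] j [-0.25  0.52  1.89  0.01  0.72 -0.22]
-7 12 -1 0.01 0; -7 12 0 0.0 0; -7 12 -1 0.01 0; -8 12 0 0.0 0; -7 12 -1 0.01 0; -7 13 0 0.0 0; -8 12 -1 0.01 0
```

Request:
send_rows(plan="-7 12 -1 0 0; -7 12 0 0 0; -7 12 -1 0.01 0; -8 12 0 0 0; -7 12 -1 0.01 0; -7 13 0 0 0; -8 12 -1 0.01 0; 0 0 0 0 0")

```text
t: 8.4
eef_pos: [622.6, -120.0, 99.3]
tcp_rot: [3.134, -0.006, 1.51]
ft_force: [0.1, -0.3, -2.3]
opening: 0.098
```

```bash
cat > pic.py <<'E'
from h import *
import sys
# pic.py name x y z half
nm,x,y,z,hw=sys.argv[1],*[float(v) for v in sys.argv[2:6]]
o=[]
for n in ("side","top"):
    p=eyes.read_camera(n); u=proj(p,[x,y,z])[0]; h=int(hw)
    im=cv2.copyMakeBorder(p["image"][:,:,::-1],h,h,h,h,cv2.BORDER_CONSTANT); a,b=int(u[0]),int(u[1])
    o.append(cv2.resize(im[b:b+2*h,a:a+2*h],(400,400),interpolation=cv2.INTER_CUBIC)); print(n,"origin",a-h,b-h,"k",200/h)
cv2.imwrite(f"pics/{nm}.png",np.hstack(o))
s=env.state(); print(s["t"],s["eef_pos"].round(1),s["tcp_rot"].round(3),s["ft_force"].round(1),round(s["opening"]*95.1,1))
E
python3 pic.py g4 560 -122 50 70
```

```text
side origin 206 78 k 2.857142857142857
top origin 236 106 k 2.857142857142857
8.5 [ 620.9 -119.    99.1] [ 3.136 -0.007  1.511] [-0.5  0.2 -2.6] 8.8
```

View pics/g4.png

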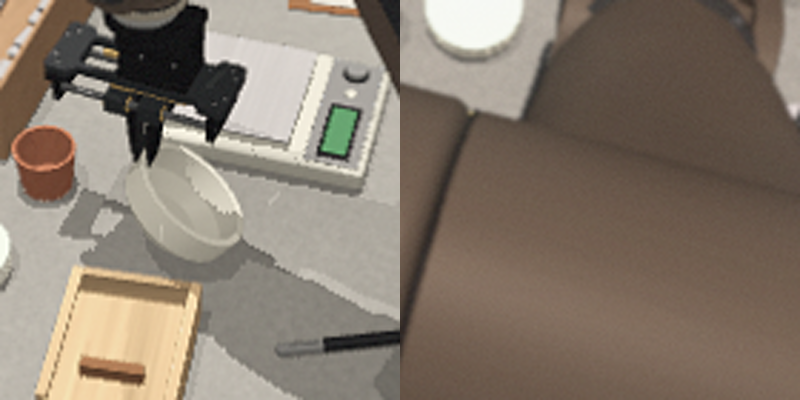

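Request:
send_rows(plan="0 4 8 0 0; 0 4 8 0 0; 0 5 8 0 0; 0 0 0 0 0")

```text
t: 8.9
eef_pos: [642.6, -118.8, 80.4]
tcp_rot: [3.112, -0.004, 1.512]
ft_force: [-0.4, 0.3, -1.6]
opening: 0.084
```

```bash
python3 pic.py g5 560 -122 50 70
```

```text
side origin 206 78 k 2.857142857142857
top origin 236 106 k 2.857142857142857
9.0 [ 641.9 -118.8   80.6] [ 3.113 -0.004  1.512] [3.1 1.1 3.9] 8.2
```

View pics/g5.png

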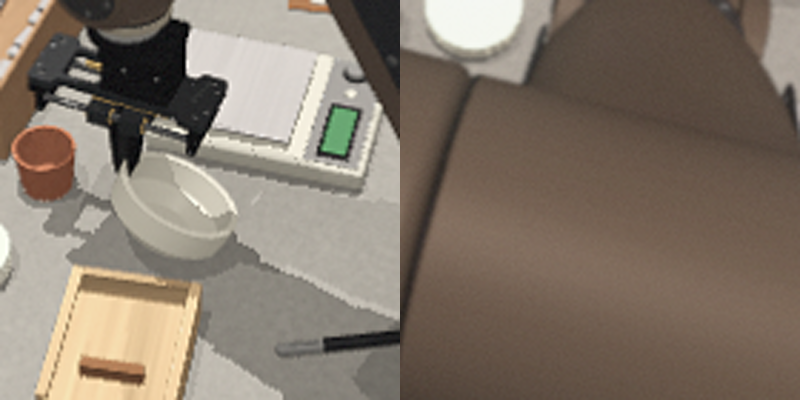

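Request:
send_rows(plan="0 3 8 0 0; 0 3 8 0 0; 0 2 8 0 0; 0 2 8 0 0; 0 0 0 0 0")

```text
t: 9.5
eef_pos: [662.6, -118.0, 56.1]
tcp_rot: [3.087, -0.002, 1.512]
ft_force: [-3.2, 0.5, 1.5]
opening: 0.085
```

```bash
python3 pic.py g6 560 -122 50 70
```

```text
side origin 206 78 k 2.857142857142857
top origin 236 106 k 2.857142857142857
9.6 [ 662.1 -118.1   56.4] [ 3.087e+00 -2.000e-03  1.512e+00] [1.5 2.  6.4] 8.3
```

View pics/g6.png

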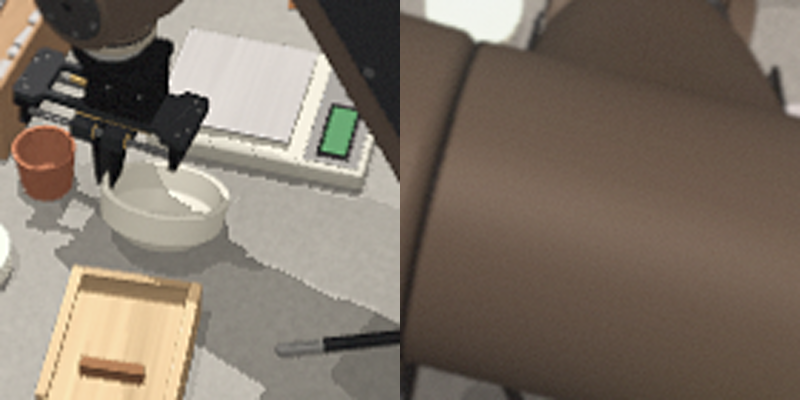

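Request:
send_rows(plan="0 1 7 0 0; 0 0 7 0 0; 0 0 0 0 0; 0 0 0 0 45; 0 0 0 0 45; 0 0 0 0 45; 0 0 0 0 45; 0 0 0 0 45")

```text
t: 10.4
eef_pos: [667.3, -117.0, 47.0]
tcp_rot: [3.076, -0.001, 1.512]
ft_force: [-0.4, -0.5, -0.8]
opening: 0.443
```

Request:
send_rows(plan="0 0 -20 0 50; 0 0 -30 0 50; 0 0 0 0 50")

```text
t: 10.7
eef_pos: [663.3, -117.1, 96.9]
tcp_rot: [3.079, -0.002, 1.512]
ft_force: [0.4, -0.1, 0.2]
opening: 0.524
```

```bash
python3 pic.py g7 580 -122 50 70; python3 bowl.py 590 -122
```

```text
side origin 200 77 k 2.857142857142857
top origin 235 99 k 2.857142857142857
10.8 [ 662.  -116.7   93.7] [ 3.083e+00 -3.000e-03  1.512e+00] [ 0.1 -0.3 -0.8] 50.1
top none
side [607.7 -93.2] cost 0.052 conf 0.81 [234.4, 138.4, 49.2, 38.3]
```

View pics/g7.png

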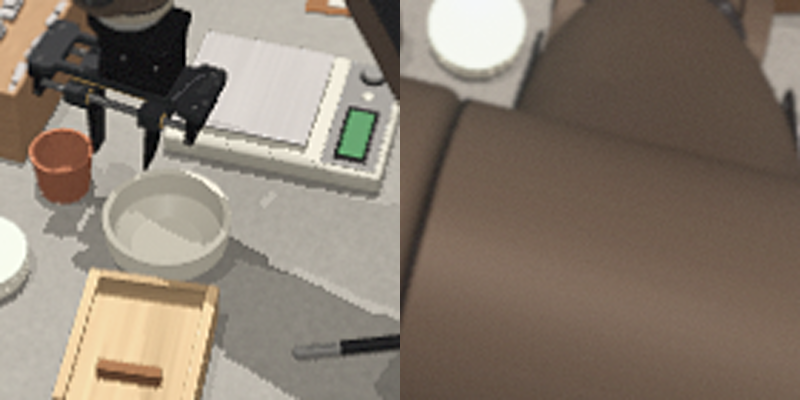

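```bash
python3 go.py 50 662 -117 170 1.4 600 -420 200 1.1
```

```text
t 11.0 at [ 661.7 -116.5   92.5] rot [ 3.085e+00 -3.000e-03  1.512e+00] open 49.8 F [-0.5  0.5 -0.7] j [-0.28  0.67  1.59  0.02  0.83 -0.23]
0 0 -39 0.06 50; 0 0 -38 0.05 50; -44 -1 -4 0.04 50; -44 0 -4 0.04 50; -44 2 -4 0.04 50; -44 4 -5 0.05 50; -44 6 -4 0.04 50; -44 8 -5 0.05 50
-43 10 -4 0.04 50
```

Request:
send_rows(plan="0 0 -39 0.06 50; 0 0 -38 0.05 50; -44 -1 -4 0.04 50; -44 0 -4 0.04 50; -44 2 -4 0.04 50; -44 4 -5 0.05 50; -44 6 -4 0.04 50; -44 8 -5 0.05 50")

```text
t: 11.8
eef_pos: [600.1, -378.9, 189.2]
tcp_rot: [3.1, -0.024, 1.137]
ft_force: [0.8, 0.9, -0.6]
opening: 0.52
```

```bash
python3 pic.py g8 590 -80 50 80; python3 bowl.py 607 -100
```

```text
side origin 182 76 k 2.5
top origin 210 86 k 2.5
11.9 [ 599.2 -382.6  189.2] [ 3.098 -0.023  1.133] [ 0.2  0.3 -0. ] 50.0
top [627.6 -84.6] cost 0.86 conf 0.68 [272.2, 140.5, 19.2, 27.8]
side [610.2 -92.3] cost 0.085 conf 0.62 [236.9, 136.7, 43.8, 39.2]
```

View pics/g8.png

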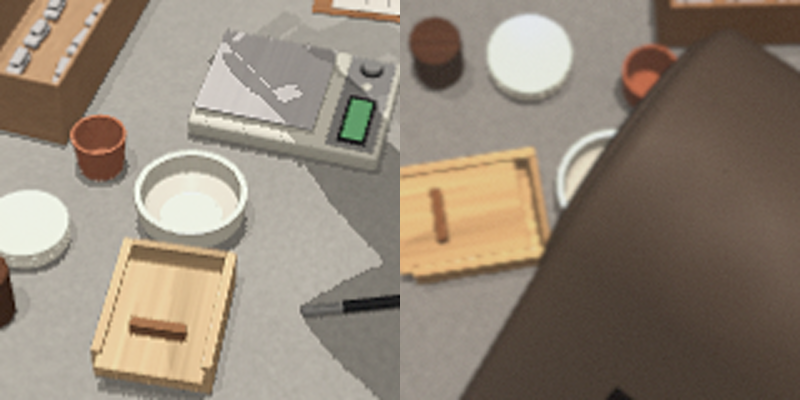

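```bash
python3 go.py 60 548 -92 120 1.5 548 -92 75 1.5
```

```text
t 12.1 at [ 601.  -376.2  189.3] rot [ 3.099 -0.024  1.14 ] open 49.8 F [ 0.1 -0.1  0.6] j [-0.67  0.62  1.39  0.04  1.1  -0.25]
34 -24 10 -0.05 60; 35 -22 10 -0.05 60; 36 -20 10 -0.05 60; 37 -19 10 -0.05 60; 38 -17 10 -0.05 60; 38 -15 10 -0.05 60; 39 -12 9 -0.06 60; 0 0 23 0.0 60
0 0 22 0.0 60
```

Request:
send_rows(plan="34 -24 10 -0.05 60; 35 -22 10 -0.05 60; 36 -20 10 -0.05 60; 37 -19 10 -0.05 60; 38 -17 10 -0.05 60; 38 -15 10 -0.05 60; 39 -12 9 -0.06 60; 0 0 0 0 60")

```text
t: 12.9
eef_pos: [546.1, -70.9, 115.5]
tcp_rot: [3.094, -0.007, 1.53]
ft_force: [-0.1, 0.1, 0.2]
opening: 0.631
```

```bash
python3 pic.py g9 590 -96 50 60;  python3 bowl.py 610 -96; python3 go.py 60 548 -92 75 1.5
```

```text
side origin 204 92 k 3.3333333333333335
top origin 236 106 k 3.3333333333333335
13.0 [548.  -74.4 116.5] [ 3.091 -0.006  1.526] [ 0.  -0.9  1.4] 59.9
top none
side [607.6 -93.2] cost 0.091 conf 0.84 [234.8, 137.4, 46.2, 39.8]
t 13.2 at [548.5 -77.3 116.6] rot [ 3.09  -0.006  1.521] open 60.0 F [-0.3 -0.1  0.2] j [-0.27  0.5   1.87  0.03  0.72 -0.24]
-15 0 42 0.02 60
```

View pics/g9.png

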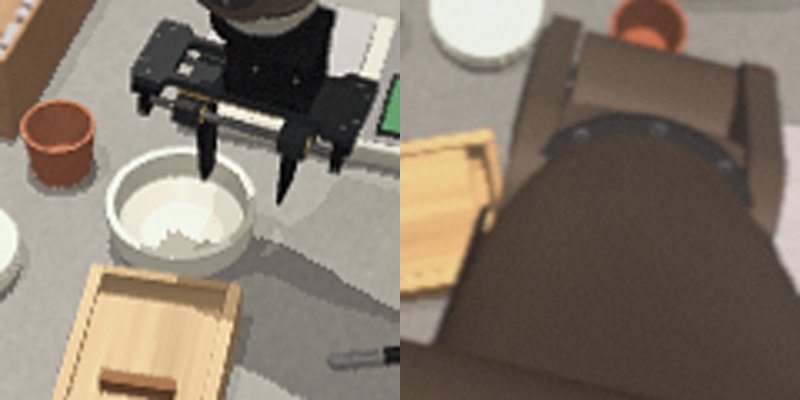

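Request:
send_rows(plan="-13 -1 40 0.02 60; 0 0 0 0 60; 0 0 0 0 60")

```text
t: 13.5
eef_pos: [550.3, -92.9, 77.3]
tcp_rot: [3.088, -0.006, 1.497]
ft_force: [0.1, -0.8, 0.5]
opening: 0.629
```

```bash
python3 pic.py g10 570 -96 50 50;  python3 go.py 60 547 -91 25 1.5
```

```text
side origin 220 104 k 4.0
top origin 246 122 k 4.0
13.6 [550.2 -92.6  77.6] [ 3.087 -0.006  1.498] [ 0.4  0.5 -0.6] 60.2
t 13.6 at [550.2 -92.6  77.6] rot [ 3.087 -0.006  1.498] open 60.2 F [ 0.4  0.5 -0.6] j [-0.29  0.56  1.89  0.03  0.64 -0.24]
1 -2 26 -0.0 60; 0 -1 27 -0.0 60
```

View pics/g10.png

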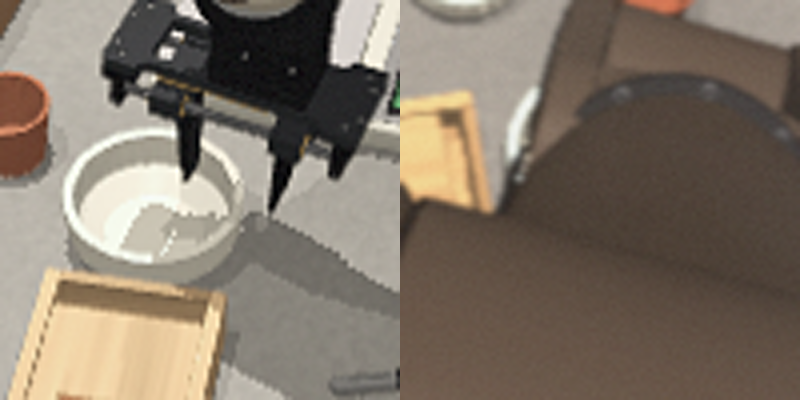

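Request:
send_rows(plan="0 -2 26 0 60; 0 -1 26 0 60; 0 0 0 0 60; 0 0 0 0 60")

```text
t: 14.0
eef_pos: [552.9, -92.5, 30.3]
tcp_rot: [3.079, -0.004, 1.499]
ft_force: [0.1, 0.6, 0.7]
opening: 0.63
```

```bash
python3 pic.py g11 570 -96 50 50;  python3 go.py 60 547 -91 25 1.5
```

```text
side origin 220 104 k 4.0
top origin 246 122 k 4.0
14.1 [552.9 -92.5  30.5] [ 3.078 -0.004  1.499] [-0.2  0.2 -0.3] 60.2
t 14.1 at [552.9 -92.5  30.5] rot [ 3.078 -0.004  1.499] open 60.2 F [-0.2  0.2 -0.3] j [-0.29  0.64  1.92  0.04  0.52 -0.25]
1 -6 5 -0.0 60
```

View pics/g11.png

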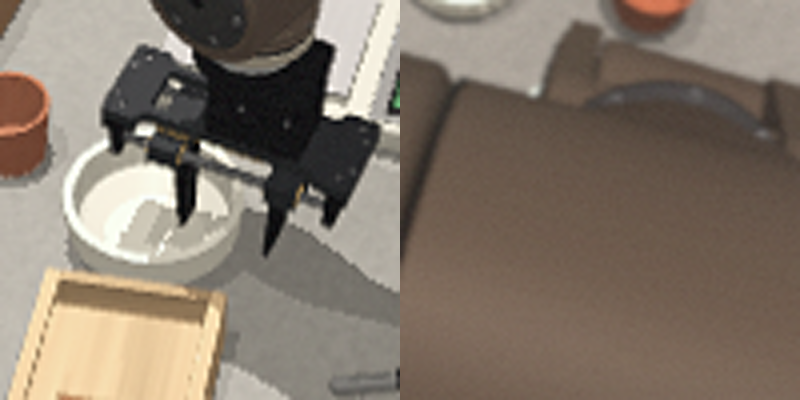

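Request:
send_rows(plan="0 -6 5 0 60; 0 0 0 0 40; 0 0 0 0 25; 0 0 0 0 20; 0 0 0 0 15")

```text
t: 14.6
eef_pos: [547.7, -92.2, 27.7]
tcp_rot: [3.074, -0.003, 1.499]
ft_force: [-0.5, 0.1, 0.1]
opening: 0.351
```

```bash
python3 pic.py g12 570 -96 50 50
```

```text
side origin 220 104 k 4.0
top origin 246 122 k 4.0
14.7 [547.7 -92.2  27.6] [ 3.075e+00 -3.000e-03  1.499e+00] [-0.4  0.1  0.3] 25.2
```

View pics/g12.png

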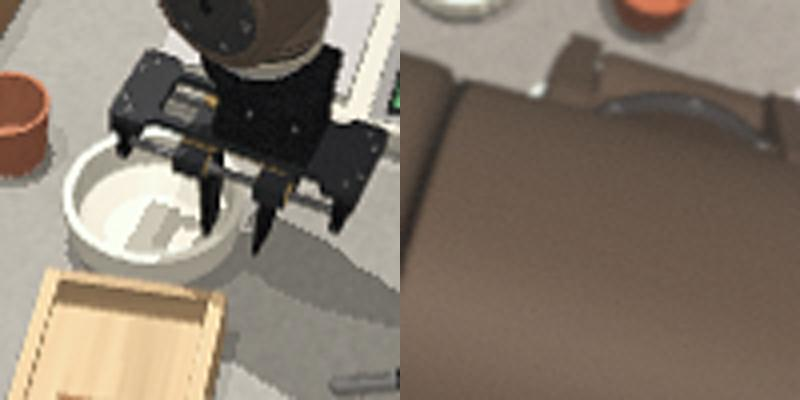

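Request:
send_rows(plan="0 0 0 0 0; 0 0 0 0 0; 0 0 0 0 0; 0 0 0 0 0")

```text
t: 15.1
eef_pos: [548.7, -92.1, 28.1]
tcp_rot: [3.072, -0.003, 1.5]
ft_force: [1.3, 1.2, 1.3]
opening: 0.104
```

```bash
python3 pic.py g12 570 -96 50 50
```

```text
side origin 220 104 k 4.0
top origin 246 122 k 4.0
15.2 [548.7 -92.1  28. ] [ 3.073e+00 -3.000e-03  1.500e+00] [0.3 2.2 1.5] 10.0
```

Request:
send_rows(plan="0 0 -15 0 0; 0 0 -20 0 0; 0 0 -20 0 0; 0 0 -10 0 0; 0 0 0 0 0")

```text
t: 15.7
eef_pos: [541.0, -91.8, 92.1]
tcp_rot: [3.082, -0.005, 1.498]
ft_force: [-0.1, -0.3, -2.8]
opening: 0.101
```

```bash
python3 pic.py g13 570 -96 80 60; STEP=25 python3 go.py 0 520 -200 95 1.35 520 -302 95 1.25
```

```text
side origin 210 86 k 3.3333333333333335
top origin 238 109 k 3.3333333333333335
15.8 [540.7 -91.7  90.9] [ 3.083 -0.005  1.498] [-0.5 -0.2 -3.1] 9.2
t 15.8 at [540.7 -91.7  90.9] rot [ 3.083 -0.005  1.498] open 9.2 F [-0.5 -0.2 -3.1] j [-0.3   0.53  1.91  0.03  0.65 -0.25]
-22 -3 -1 0.03 0; -22 -2 -1 0.03 0; -22 -1 -1 0.03 0; -22 0 -1 0.03 0; -22 0 0 0.03 0; -20 4 0 0.02 0; -20 5 0 0.02 0; -20 5 0 0.02 0
-19 6 0 0.02 0; -19 6 0 0.02 0
```

View pics/g13.png

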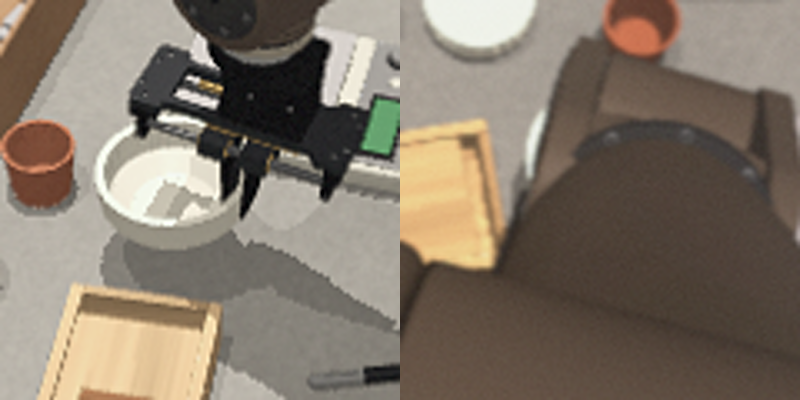

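Request:
send_rows(plan="-22 -3 -3 0.03 0; -22 -2 -3 0.03 0; -22 -1 -2 0.03 0; -22 0 -2 0.03 0; -22 0 -1 0.03 0; -20 4 0 0.02 0; -20 5 0 0.02 0; -20 5 0 0.02 0")

```text
t: 16.6
eef_pos: [514.0, -264.1, 90.7]
tcp_rot: [3.101, -0.021, 1.283]
ft_force: [0.3, 0.7, -1.6]
opening: 0.099
```

```bash
python3 pic.py g14 570 -250 80 70; STEP=20 python3 go.py 0 522 -292 95 1.25
```

```text
side origin 216 41 k 2.857142857142857
top origin 284 98 k 2.857142857142857
16.7 [ 514.1 -265.4   90.6] [ 3.1   -0.02   1.282] [-0.4  0.4 -3. ] 9.5
t 16.7 at [ 514.1 -265.4   90.6] rot [ 3.1   -0.02   1.282] open 9.5 F [-0.4  0.4 -3. ] j [-0.61  0.57  1.82  0.05  0.72 -0.35]
-12 8 -2 0.02 0; -11 7 -2 0.01 0
```

View pics/g14.png

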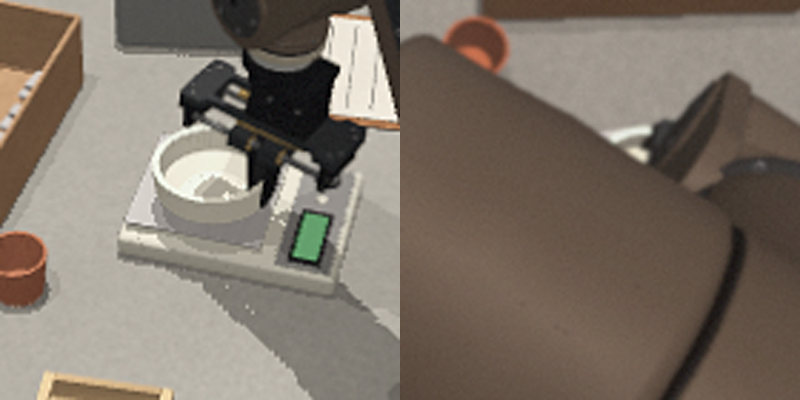

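Request:
send_rows(plan="-12 8 -1 0.02 0; -11 7 -1 0.01 0; 0 0 0 0 0; 0 0 0 0 0")

```text
t: 17.1
eef_pos: [521.8, -292.7, 90.7]
tcp_rot: [3.105, -0.023, 1.25]
ft_force: [-0.1, -0.5, -2.3]
opening: 0.099
```

```bash
STEP=20 python3 go.py 0 522 -292 72 1.25; python3 bowl.py 581 -312 60
```

```text
t 17.1 at [ 521.8 -292.7   90.7] rot [ 3.105 -0.023  1.25 ] open 9.4 F [-0.1 -0.5 -2.3] j [-0.64  0.59  1.77  0.05  0.75 -0.35]
1 0 19 0.0 0
top none
side [ 576.2 -311.9] cost 0.265 conf 0.87 [266.0, 79.1, 42.0, 33.0]
```

Request:
send_rows(plan="0 0 8 0 0; 0 0 8 0 0; 0 0 3 0 0; 0 0 0 0 0")

```text
t: 17.7
eef_pos: [522.2, -290.8, 71.5]
tcp_rot: [3.104, -0.023, 1.252]
ft_force: [-2.5, -0.4, 7.6]
opening: 0.105
```

Request:
send_rows(plan="0 0 0 0 30; 0 0 0 0 35; 0 0 0 0 40; 0 0 0 0 40; 0 0 -20 0 40; 0 0 -30 0 40; 0 0 -40 0 40; 0 0 0 0 40")

```text
t: 18.5
eef_pos: [518.5, -291.4, 162.0]
tcp_rot: [3.106, -0.023, 1.252]
ft_force: [0.4, -0.6, -0.4]
opening: 0.422
```

```bash
python3 go.py 0 461 -377 130 1.1; python3 bowl.py 581 -312 44;python3 pic.py g15 560 -312 50 60
```

```text
t 18.5 at [ 518.5 -291.4  162. ] rot [ 3.106 -0.023  1.252] open 40.1 F [ 0.4 -0.6 -0.4] j [-0.64  0.49  1.71  0.04  0.91 -0.34]
-33 -9 11 0.05 0; -34 -8 11 0.05 0; -33 -6 10 0.05 0
top [ 578.9 -312.3] cost 0.439 conf 0.92 [353.2, 141.5, 36.2, 49.9]
side [ 575.2 -311.4] cost 0.027 conf 0.6 [269.9, 80.9, 40.7, 38.1]
side origin 235 46 k 3.3333333333333335
top origin 314 114 k 3.3333333333333335
18.8 [ 516.6 -290.1  156.3] [ 3.115 -0.026  1.252] [0.5 0.2 0.7] 39.8
```

View pics/g15.png

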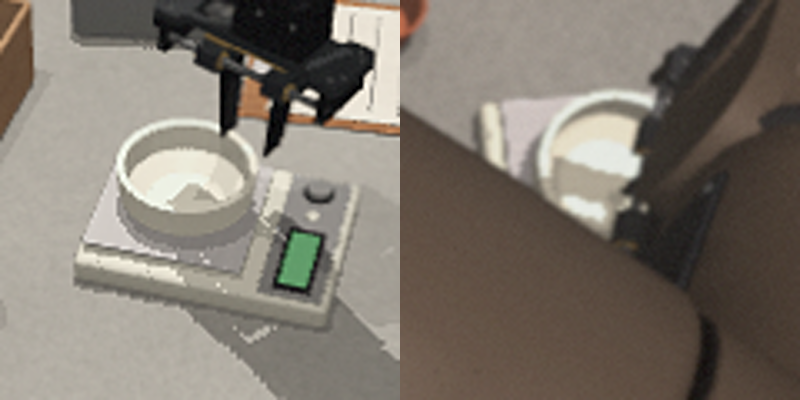

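Request:
send_rows(plan="-33 -9 11 0.05 0; -34 -8 11 0.05 0; -33 -6 10 0.05 0; 0 0 0 0 0; 0 0 0 0 0; 0 0 0 0 0; 0 0 0 0 0")

```text
t: 19.5
eef_pos: [458.7, -374.6, 114.9]
tcp_rot: [3.126, -0.033, 1.1]
ft_force: [-0.1, 0.2, -0.9]
opening: 0.008
```

```bash
STEP=35 python3 go.py 0 461 -376 60 1.1
```

```text
t 19.5 at [ 458.7 -374.6  114.9] rot [ 3.126 -0.033  1.1  ] open 0.7 F [-0.1  0.2 -0.9] j [-0.81  0.56  1.75  0.05  0.83 -0.37]
0 1 27 -0.0 0; 0 2 28 -0.0 0
```

Request:
send_rows(plan="0 0 27 0 0; 0 0 28 0 0; 0 0 0 0 0; 0 0 0 0 0")

```text
t: 19.9
eef_pos: [463.3, -371.6, 61.0]
tcp_rot: [3.122, -0.031, 1.105]
ft_force: [-0.3, -0.1, 0.1]
opening: 0.006
```

```bash
STEP=35 python3 go.py 0 461 -376 38 1.1;python3 pic.py g16 470 -360 42 35; python3 bowl.py 577 -312 44
```

```text
t 19.9 at [ 463.3 -371.6   61. ] rot [ 3.122 -0.031  1.105] open 0.6 F [-0.3 -0.1  0.1] j [-0.8   0.63  1.79  0.06  0.71 -0.38]
-5 0 23 0.01 0
side origin 291 69 k 5.714285714285714
top origin 359 171 k 5.714285714285714
20.0 [ 463.2 -371.8   61.4] [ 3.121 -0.031  1.105] [0.2 0.8 0. ] 0.4
top none
side [ 577.3 -312.4] cost 0.027 conf 0.59 [268.1, 81.3, 43.8, 37.1]
```

View pics/g16.png

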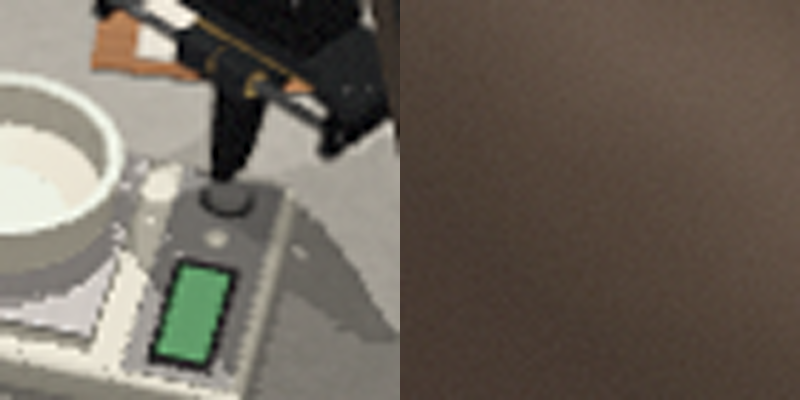

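Request:
send_rows(plan="-4 0 9 0 0; -1 0 9 0 0; 0 0 4 0 0; 0 0 3 0 0; 0 0 1 0 0")

```text
t: 20.7
eef_pos: [461.8, -377.4, 37.0]
tcp_rot: [3.118, -0.03, 1.104]
ft_force: [-6.1, 6.5, 27.0]
opening: 0.002
```

Request:
send_rows(plan="0 0 0 0 0; 0 0 -20 0 0; 0 0 -40 0 20; 0 0 -45 0 20; 0 0 -45 0 20; 0 0 0 0 20")

```text
t: 21.3
eef_pos: [455.8, -379.5, 190.4]
tcp_rot: [3.122, -0.032, 1.104]
ft_force: [-0.1, 0.2, -0.1]
opening: 0.205
```

```bash
python3 pic.py g17 500 -340 42 60; python3 bowl.py 577 -312 44; python3 go.py 30 560 -100 180 1.4 576 102 120 1.71
```

```text
side origin 255 46 k 3.3333333333333335
top origin 325 135 k 3.3333333333333335
21.4 [ 454.6 -378.1  185.7] [ 3.129 -0.034  1.104] [-1.   0.3 -1.3] 19.7
top [ 618.2 -329.8] cost 0.791 conf 0.57 [356.3, 142.0, 48.1, 26.1]
side [ 577.4 -315.2] cost 0.079 conf 0.75 [269.9, 82.8, 41.3, 32.1]
t 21.6 at [ 454.2 -377.6  183.6] rot [ 3.132 -0.035  1.103] open 20.0 F [-0.2  0.6  0.1] j [-0.82  0.47  1.68  0.04  0.99 -0.38]
42 -4 1 -0.04 30; 42 -3 0 -0.04 30; 43 -1 1 -0.04 30; 42 1 0 -0.04 30; 43 2 1 -0.05 30; 42 5 0 -0.04 30; 42 6 1 -0.05 30; 40 -4 12 -0.06 30
41 -1 12 -0.06 30; 40 1 12 -0.06 30; 41 4 12 -0.06 30; 40 6 12 -0.07 30
```

View pics/g17.png

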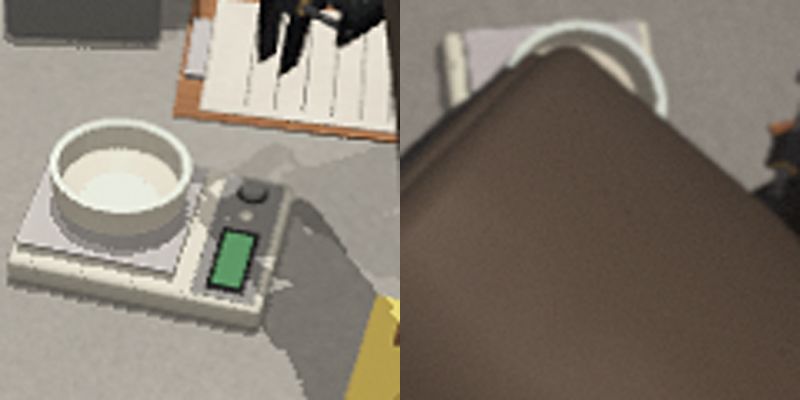

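```bash
python3 go.py 50 560 -100 170 0.5 576 104 110 0.136
```

```text
t 21.6 at [ 454.2 -377.6  183.6] rot [ 3.132 -0.035  1.103] open 20.0 F [-0.2  0.6  0.1] j [-0.82  0.47  1.68  0.04  0.99 -0.38]
42 -4 2 0.09 50; 42 -8 2 0.09 50; 41 -12 2 0.08 50; 40 -15 2 0.09 50; 38 -19 2 0.08 50; 36 -21 2 0.09 50; 34 -25 2 0.08 50; 23 -34 12 0.07 50
20 -36 12 0.07 50; 17 -37 12 0.08 50; 15 -38 12 0.07 50; 11 -40 12 0.08 50
```

Request:
send_rows(plan="42 -4 2 0.09 50; 42 -8 2 0.09 50; 41 -12 2 0.08 50; 40 -15 2 0.09 50; 38 -19 2 0.08 50; 36 -21 2 0.09 50; 34 -25 2 0.08 50; 23 -34 12 0.07 50")

```text
t: 22.4
eef_pos: [569.6, -52.4, 159.8]
tcp_rot: [-3.116, -0.025, 0.399]
ft_force: [0.5, -0.7, -0.6]
opening: 0.526
```

Request:
send_rows(plan="20 -36 12 0.07 50; 17 -37 12 0.08 50; 15 -38 12 0.07 50; 11 -40 12 0.08 50; 0 0 0 0 50; 0 0 0 0 50; 0 0 0 0 50")

```text
t: 23.1
eef_pos: [585.3, 123.9, 106.4]
tcp_rot: [-3.109, -0.002, 0.091]
ft_force: [-1.2, -0.3, -0.3]
opening: 0.529
```

```bash
python3 go.py 50 576 104 80 0.136; python3 pic.py l1 576 104 60 50; python3 bowl.py 577 -312 44
```

```text
t 23.1 at [585.3 123.9 106.4] rot [-3.109e+00 -2.000e-03  9.100e-02] open 50.3 F [-1.2 -0.3 -0.3] j [0.08 0.58 1.74 0.05 0.82 1.53]
-11 19 26 -0.05 50
side origin 194 154 k 4.0
top origin 174 121 k 4.0
23.2 [585.6 123.3 106.9] [-3.109e+00 -3.000e-03  8.900e-02] [ 0.2 -1.4  0.5] 49.9
top [ 576.7 -314.1] cost 0.055 conf 0.61 [352.9, 144.3, 50.4, 46.7]
side [ 567.6 -318.3] cost 0.966 conf 0.57 [296.7, 107.2, 12.7, 9.0]
```

View pics/l1.png

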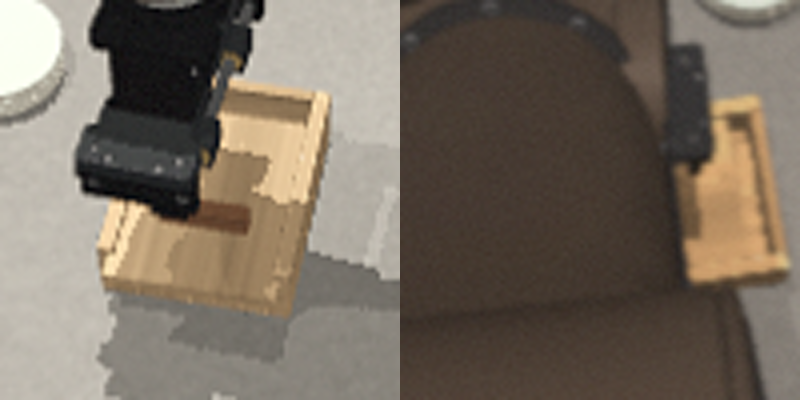

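Request:
send_rows(plan="-11 19 10 -0.04 50; 0 0 0 0 50; 0 0 0 0 50; 0 0 0 0 50")

```text
t: 23.8
eef_pos: [577.5, 102.6, 98.0]
tcp_rot: [-3.109, -0.008, 0.127]
ft_force: [0.3, 1.1, -0.5]
opening: 0.528
```

```bash
python3 go.py 50 576 104 70 0.136; python3 pic.py l2 576 104 60 50
```

```text
t 23.8 at [577.5 102.6  98. ] rot [-3.109 -0.008  0.127] open 50.2 F [ 0.3  1.1 -0.5] j [0.05 0.57 1.78 0.05 0.78 1.46]
-1 -2 28 -0.01 50
side origin 194 154 k 4.0
top origin 174 121 k 4.0
23.9 [577.5 102.8  98. ] [-3.109 -0.009  0.128] [-0.8  0.5 -0.2] 49.7
```

View pics/l2.png

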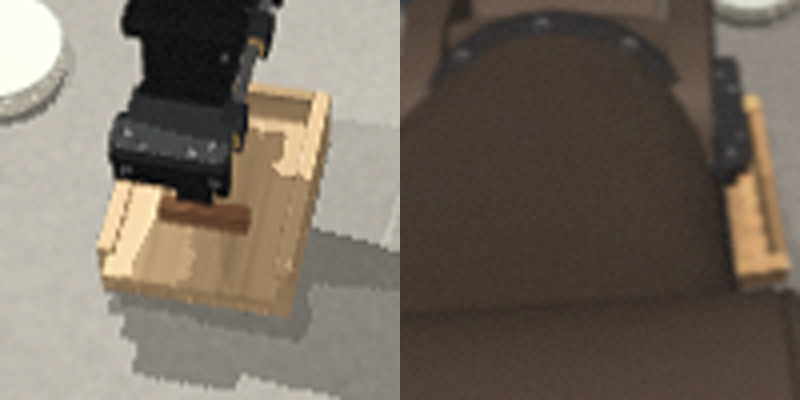

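Request:
send_rows(plan="-1 -1 25 -0.01 45; 0 0 15 0 40; 0 0 0 0 40; 0 0 0 0 40")

```text
t: 24.3
eef_pos: [578.1, 106.4, 58.6]
tcp_rot: [-3.109, -0.012, 0.138]
ft_force: [0.1, -0.1, -0.3]
opening: 0.421
```

```bash
python3 go.py 50 576 104 46 0.136; python3 pic.py l3 576 104 60 40
```

```text
t 24.3 at [578.1 106.4  58.6] rot [-3.109 -0.012  0.138] open 40.1 F [ 0.1 -0.1 -0.3] j [0.05 0.63 1.8  0.05 0.7  1.45]
-2 2 13 0.0 50
side origin 204 164 k 5.0
top origin 184 131 k 5.0
24.4 [578.2 106.3  59. ] [-3.109 -0.013  0.138] [-0.3 -0.8 -0.2] 40.1
```

View pics/l3.png

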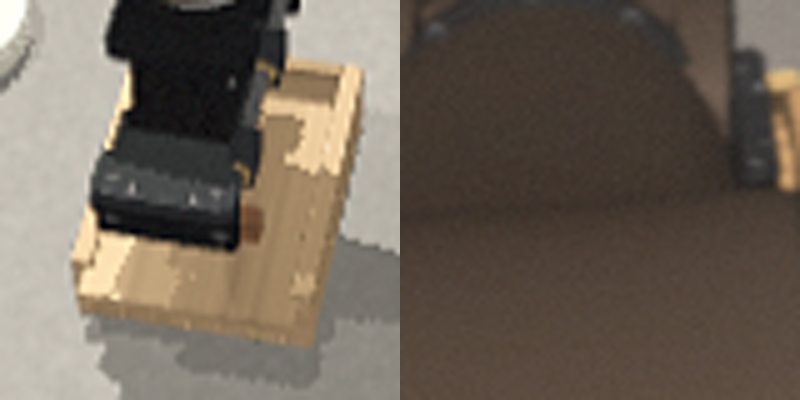

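Request:
send_rows(plan="-1 2 11 0 40; 0 0 0 0 40; 0 0 0 0 25; 0 0 0 0 0; 0 0 0 0 0; 0 0 0 0 0")

```text
t: 25.0
eef_pos: [578.3, 104.4, 48.7]
tcp_rot: [-3.109, -0.016, 0.138]
ft_force: [0.2, -0.1, 1.1]
opening: 0.142
```

Request:
send_rows(plan="0 0 0 0 0; 0 0 0 0 0")

```text
t: 25.2
eef_pos: [578.3, 104.4, 49.0]
tcp_rot: [-3.11, -0.016, 0.138]
ft_force: [-0.5, -1.2, 0.2]
opening: 0.127
```

Request:
send_rows(plan="0 -6 0.2 0 0; 0 -8 0.3 0 0; 0 -8 0.3 0 0; 0 0 0 0 0")

```text
t: 25.6
eef_pos: [575.2, 128.1, 49.1]
tcp_rot: [-3.11, -0.016, 0.138]
ft_force: [-0.6, 0.7, 1.1]
opening: 0.126
```

```bash
python3 pic.py l4 576 104 60 50
```

```text
side origin 194 154 k 4.0
top origin 174 121 k 4.0
25.7 [575.3 127.5  49.1] [-3.11  -0.016  0.138] [0.3 1.3 0.9] 11.9
```

View pics/l4.png

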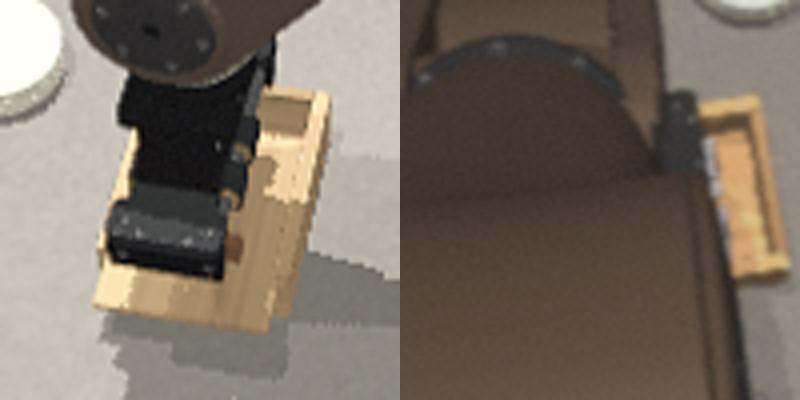

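Request:
send_rows(plan="0 -14 0.4 0 0; 0 -15 0.5 0 0; 0 -15 0.5 0 0; 0 -15 0.5 0 0; 0 0 0 0 0")

```text
t: 26.2
eef_pos: [566.4, 191.3, 49.0]
tcp_rot: [-3.11, -0.017, 0.138]
ft_force: [0.8, 1.0, 1.3]
opening: 0.124
```

```bash
python3 pic.py l4 576 144 60 50
```

```text
side origin 189 166 k 4.0
top origin 160 121 k 4.0
26.3 [566.7 189.9  49. ] [-3.11  -0.016  0.137] [-0.7  1.6  1.8] 11.9
```

View pics/l4.png

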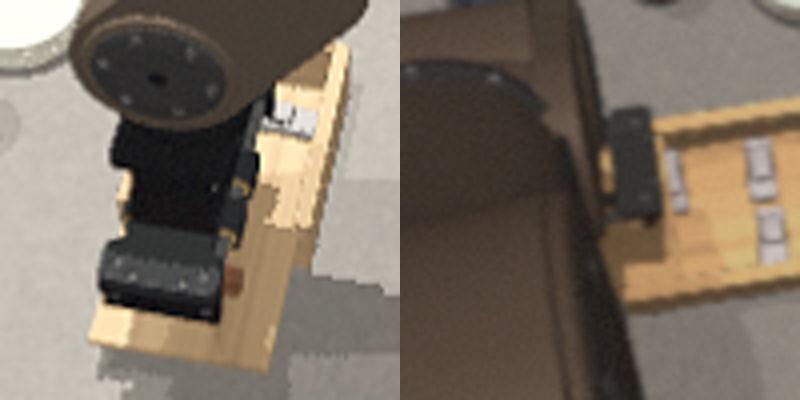

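Request:
send_rows(plan="0 -15 0.4 0 0; 0 -15 0.5 0 0; 0 -15 0.5 0 0; 0 -15 0.5 0 0; 0 0 0 0 0")

```text
t: 26.8
eef_pos: [557.8, 253.9, 48.8]
tcp_rot: [-3.11, -0.016, 0.135]
ft_force: [-0.0, 0.3, -0.8]
opening: 0.121
```

```bash
python3 pic.py l5 566 184 60 60
```

```text
side origin 177 170 k 3.3333333333333335
top origin 135 115 k 3.3333333333333335
26.9 [558.  252.3  48.7] [-3.11  -0.016  0.135] [-0.5  0.  -0.8] 11.9
```

View pics/l5.png

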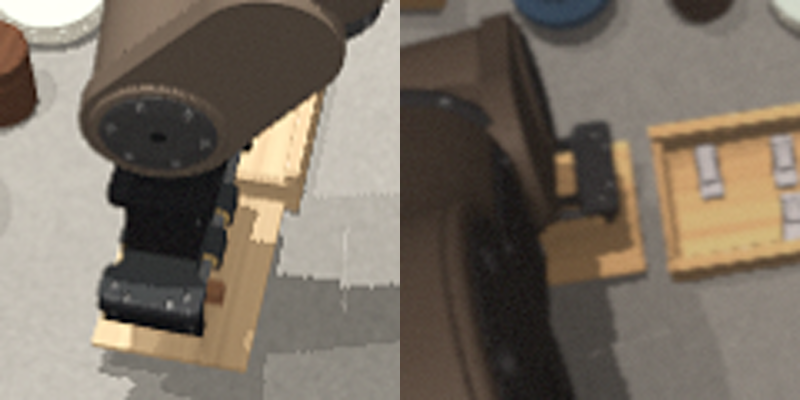

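Request:
send_rows(plan="0 -20 0 0 0; 0 -20 0 0 0; 0 -8 6 0 0; 0 0 10 0 0; 0 0 10 0 0; 0 0 5 0 0; 0 0 0 0 0")

```text
t: 27.6
eef_pos: [552.0, 298.0, 15.2]
tcp_rot: [-3.111, -0.013, 0.131]
ft_force: [-0.7, 1.3, -0.5]
opening: 0.123
```

```bash
python3 pic.py l6 556 264 30 60
```

```text
side origin 170 203 k 3.3333333333333335
top origin 108 122 k 3.3333333333333335
27.7 [552.3 298.3  16. ] [-3.111 -0.014  0.131] [-0.5 -0.1  0.6] 11.4
```

View pics/l6.png

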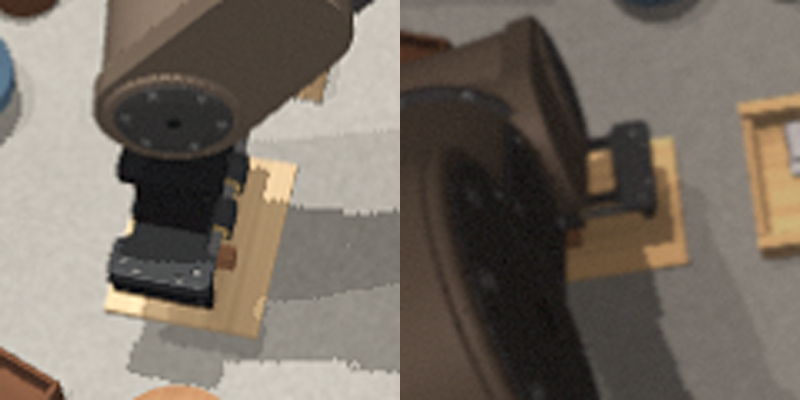

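Request:
send_rows(plan="0 0 3 0 0; 0 0 1 0 0; 0 0 0 0 25; 0 0 0 0 30; 0 0 0 0 35; 0 0 -20 0 35; 0 0 -40 0 35; 0 0 -45 0 35")

```text
t: 28.5
eef_pos: [549.6, 293.7, 115.2]
tcp_rot: [-3.113, -0.006, 0.131]
ft_force: [-0.0, 0.2, -0.4]
opening: 0.365
```

```bash
python3 go.py 40 590 150 170 0.137 600 0 190 0.2 560 -180 220 0.2
```

```text
t 28.5 at [549.6 293.7 115.2] rot [-3.113 -0.006  0.131] open 34.7 F [-0.   0.2 -0.4] j [0.37 0.59 1.67 0.03 0.86 1.79]
5 37 -14 -0.0 40; 5 37 -14 -0.0 40; 6 37 -13 -0.0 40; 5 37 -14 -0.01 40; -3 37 -5 -0.01 40; -3 38 -5 -0.02 40; -4 37 -5 -0.01 40; -4 37 -5 -0.02 40
-15 34 -6 0.0 40; -15 34 -6 0.0 40; -15 34 -6 0.0 40; -15 33 -6 0.0 40; -15 34 -6 0.0 40
```

```bash
python3 - <<'E'
from h import *
for n in ("top","side"):
    p=eyes.read_camera(n); cv2.imwrite(f"pics/c_{n}.png",cv2.resize(p["image"][:,:,::-1],(768,576)))
    for d in regions_of("car_a_center",p):
        b=d["bbox"]; ys,xs=np.nonzero(d["pixels"]); print(n,round(d["confidence"],2),[int(v) for v in b],back(p,(b[0]+b[2]/2-.5,b[1]+b[3]/2-.5),18).round(1)[:2],back(p,(xs.mean(),ys.mean()),18).round(1)[:2])
E
```

```text
(no output)
```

View pics/c_top.png

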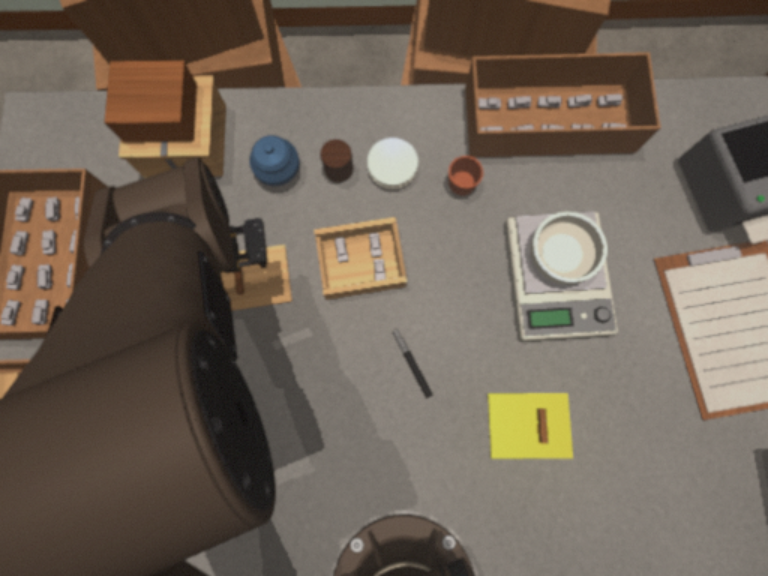

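View pics/c_side.png

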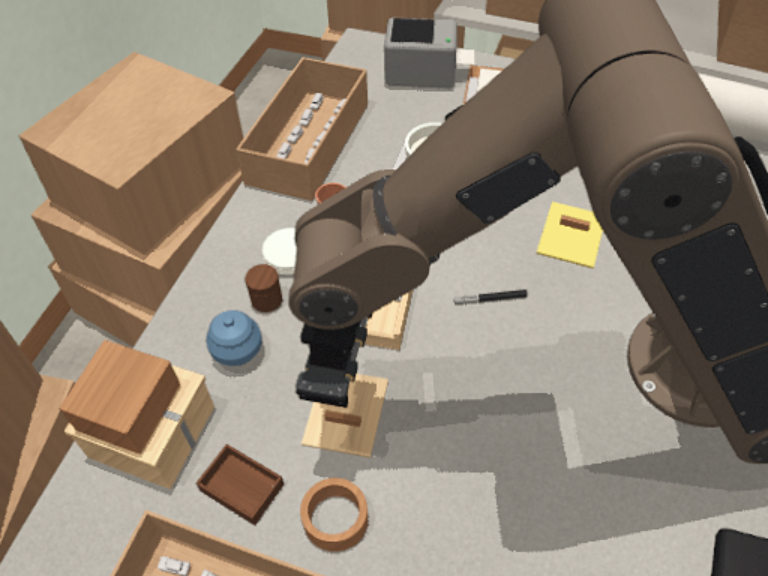

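```bash
python3 bowl.py 577 -312 44; python3 - <<'E'
from h import *
p=eyes.read_camera("top"); im=p["image"][140:204,200:280,::-1]
cv2.imwrite("pics/cz.png",cv2.resize(im,None,fx=9,fy=9,interpolation=cv2.INTER_CUBIC))
for m in boxes_of("car_b_center",p): print(m["confidence"],m["bbox"])
E
```

```text
top [ 577.5 -314.1] cost 0.028 conf 0.62 [354.8, 140.4, 51.0, 49.0]
side [ 637.5 -358.2] cost 0.825 conf 0.57 [269.9, 85.1, 20.1, 18.2]
0.63 [399.0, 207.6, 6.1, 3.3]
```

View pics/cz.png

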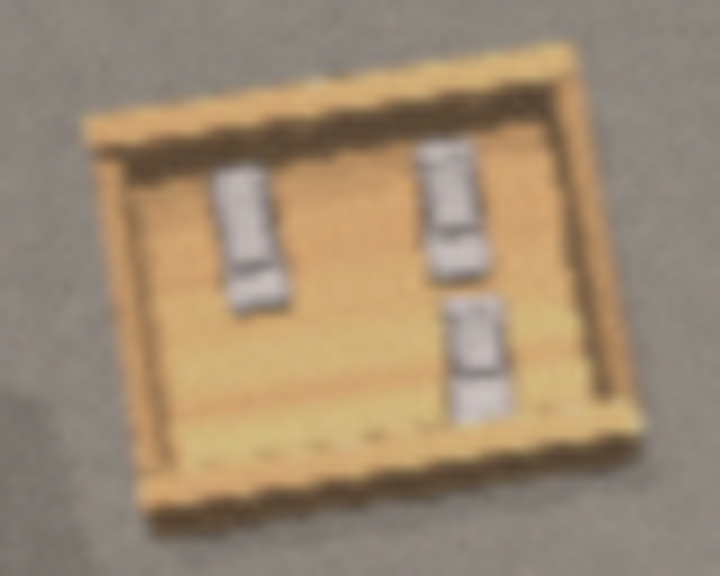

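```bash
python3 - <<'E'
from h import *
p=eyes.read_camera("top")
Bx=np.array([583,64]); ex=np.array([-.136,.991]); ey=np.array([-.991,-.136])
for n,(a,b) in dict(A=(251,237),B=(453,208),C=(480,366)).items():
    w=back(p,(200+(a+.5)/9-.5,140+(b+.5)/9-.5),20)[:2]; print(n,w.round(1),"box",((w-Bx)@ex).round(1),((w-Bx)@ey).round(1))
q=[(a,b) for a,b in [(85,120),(575,45),(640,420),(140,500)]]
w=np.array([back(p,(200+(a+.5)/9-.5,140+(b+.5)/9-.5),49)[:2] for a,b in q]); print(w.round(1),w.mean(0))
E
```

```text
A [604.1  99.3] box 32.1 -25.7
B [612.2  34.3] box -33.4 -24.9
C [559.6  26.8] box -33.6 28.2
[[634.9 148.9]
 [656.   -5.6]
 [534.  -22. ]
 [512.7 131.6]] [584.4035591   63.21245387]
```

```bash
python3 go.py 38 604 99 110 0.137
```

```text
t 29.1 at [550.  293.9 114.1] rot [-3.113 -0.007  0.131] open 35.0 F [-1.1  0.8 -0.2] j [0.37 0.59 1.67 0.03 0.86 1.79]
6 40 1 -0.0 38; 6 40 1 -0.0 38; 5 40 1 -0.0 38; 6 40 1 -0.0 38; 5 40 0 -0.01 38
```

Request:
send_rows(plan="6 40 1 0 38; 6 40 1 0 38; 5 40 1 0 38; 6 40 1 0 38; 5 40 0 -0.01 38; 0 0 0 0 38; 0 0 0 0 38; 0 0 0 0 38")

```text
t: 29.85
eef_pos: [604.9, 94.1, 100.3]
tcp_rot: [-3.112, -0.003, 0.144]
ft_force: [-0.1, 0.5, -0.0]
opening: 0.399
```

```bash
python3 go.py 38 604 99 60 0.137
```

```text
t 29.9 at [604.9  94.1 100.3] rot [-3.112e+00 -3.000e-03  1.440e-01] open 37.9 F [-0.1  0.5 -0. ] j [0.03 0.6  1.71 0.04 0.83 1.43]
0 -5 40 0.01 38
```

Request:
send_rows(plan="0 -4 30 0.01 38; 0 0 15 0 38; 0 0 0 0 38; 0 0 0 0 38")

```text
t: 30.25
eef_pos: [603.7, 104.5, 55.1]
tcp_rot: [-3.112, -0.004, 0.138]
ft_force: [0.3, -0.4, -0.2]
opening: 0.4
```

```bash
python3 go.py 38 604 99 11 0.137; python3 pic.py k1 604 99 40 40
```

```text
t 30.2 at [603.7 104.5  55.1] rot [-3.112 -0.004  0.138] open 38.0 F [ 0.3 -0.4 -0.2] j [0.05 0.66 1.73 0.04 0.74 1.45]
0 5 44 0.0 38
side origin 195 165 k 5.0
top origin 187 123 k 5.0
30.35 [603.9 104.2  55.5] [-3.112 -0.005  0.138] [0.5 0.3 0.1] 38.0
```

View pics/k1.png

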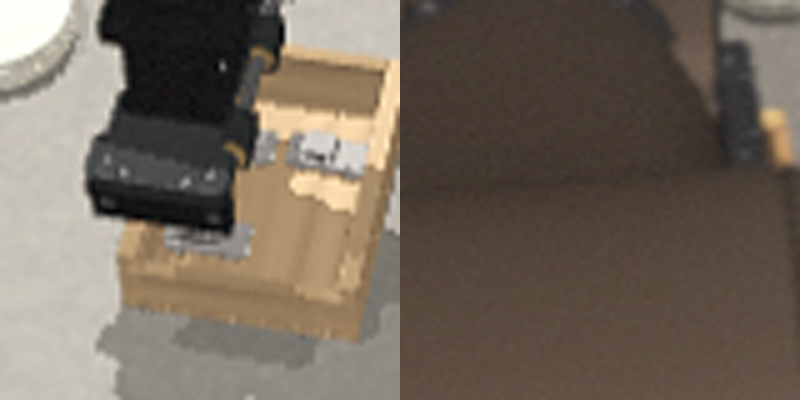

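```bash
python3 - <<'E'
from h import *
p=eyes.read_camera("side")
for u in ((208,240),(328,155)): print(back(p,(195+(u[0]+.5)/5-.5,165+(u[1]+.5)/5-.5),18).round(1))
E
python3 go.py 38 604 99 30 0.137
```

```text
[601.3 107.2  18. ]
[558.7  32.3  18. ]
t 30.4 at [604.1 103.9  55.6] rot [-3.112 -0.005  0.138] open 38.1 F [ 0.4 -0.2 -0.5] j [0.05 0.66 1.73 0.04 0.74 1.45]
-1 5 26 0.0 38
```

Request:
send_rows(plan="-1 4 22 0 38; 0 0 15 0 38; 0 0 0 0 38; 0 0 0 0 38")

```text
t: 30.8
eef_pos: [605.3, 101.4, 20.3]
tcp_rot: [-3.113, -0.01, 0.138]
ft_force: [-0.5, 1.1, -0.4]
opening: 0.401
```

```bash
python3 go.py 38 603 101.5 10 0.137
```

```text
t 30.8 at [605.3 101.4  20.3] rot [-3.113 -0.01   0.138] open 38.1 F [-0.5  1.1 -0.4] j [0.05 0.71 1.75 0.05 0.67 1.44]
-2 0 10 0.0 38
```

Request:
send_rows(plan="-2 0 9 0 38; 0 0 0 0 38; 0 0 0 0 0; 0 0 0 0 0; 0 0 0 0 0; 0 0 0 0 0")

```text
t: 31.4
eef_pos: [604.1, 101.6, 12.6]
tcp_rot: [-3.113, -0.012, 0.138]
ft_force: [0.3, 0.2, -0.3]
opening: 0.206
```

Request:
send_rows(plan="0 0 0 0 0; 0 0 -15 0 0; 0 0 -30 0 0; 0 0 -40 0 0; 0 0 -40 0 0; 0 0 0 0 0")

```text
t: 32.0
eef_pos: [602.8, 97.5, 145.3]
tcp_rot: [-3.113, -0.012, 0.138]
ft_force: [0.5, -0.1, -0.8]
opening: 0.206
```

```bash
STEP=35 python3 go.py 0 595 -100 150 0.137 577 -288 150 0.137; python3 pic.py k2 604 99 120 40
```

```text
t 32.0 at [602.8  97.5 145.3] rot [-3.113 -0.012  0.138] open 19.6 F [ 0.5 -0.1 -0.8] j [0.04 0.54 1.68 0.04 0.91 1.45]
-6 32 -1 0.0 0; -6 33 -1 0.0 0; -6 32 -1 0.0 0; -6 33 -1 0.0 0; -5 32 0 0.0 0; -6 33 -1 0.0 0; -7 31 0 0.0 0; -7 30 0 0.0 0
-7 31 0 0.0 0; -8 30 0 0.0 0; -7 31 0 0.0 0; -8 30 0 0.0 0
side origin 194 146 k 5.0
top origin 184 115 k 5.0
32.1 [601.   97.5 140.9] [-3.112 -0.006  0.138] [ 0.5 -0.2 -0.5] 19.2
```

View pics/k2.png

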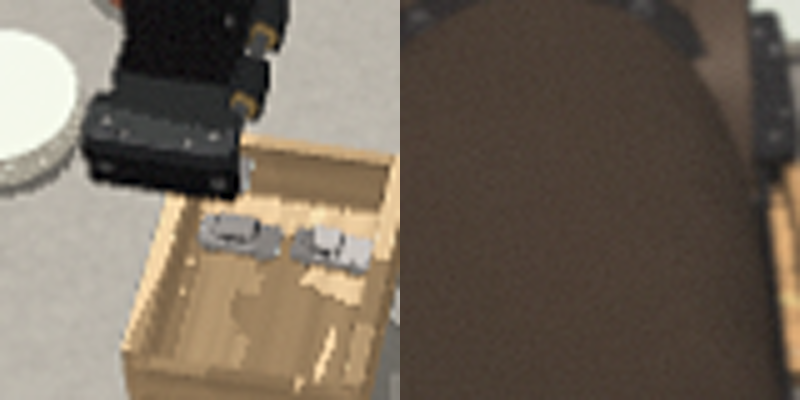

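Request:
send_rows(plan="-6 32 -2 0 0; -6 33 -2 0 0; -6 32 -2 0 0; -6 33 -2 0 0; -5 32 -2 0 0; -6 33 -2 0 0; -7 31 -2 0 0; -7 30 -2 0 0")

```text
t: 32.9
eef_pos: [582.6, -167.8, 139.9]
tcp_rot: [-3.106, 0.01, 0.144]
ft_force: [0.2, -0.2, -0.2]
opening: 0.208
```

```bash
STEP=35 python3 go.py 0 577 -290 145 0.137
```

```text
t 32.9 at [ 582.6 -167.8  139.9] rot [-3.106  0.01   0.144] open 19.8 F [ 0.2 -0.2 -0.2] j [-0.4   0.55  1.67  0.03  0.95  1.01]
-6 30 -1 0.0 0; -6 30 -1 0.0 0; -6 30 -2 0.0 0; -5 30 -1 0.01 0
```

Request:
send_rows(plan="-6 30 -2 0 0; -6 30 -2 0 0; -5 30 -2 0 0; -4 26 -1 0.01 0; 0 0 0 0 0; 0 0 0 0 0; 0 0 0 0 0")

```text
t: 33.6
eef_pos: [573.1, -291.9, 133.5]
tcp_rot: [-3.096, 0.023, 0.13]
ft_force: [-0.1, -0.3, -0.7]
opening: 0.203
```

```bash
STEP=35 python3 go.py 0 577 -290 145 0.137; python3 pic.py k3 577 -300 90 50; python3 bowl.py 577 -314 44
```

```text
t 33.6 at [ 573.1 -291.9  133.5] rot [-3.096  0.023  0.13 ] open 19.3 F [-0.1 -0.3 -0.7] j [-0.58  0.62  1.56  0.02  1.01  0.85]
4 -1 -11 -0.01 0
side origin 239 48 k 4.0
top origin 324 114 k 4.0
33.7 [ 573.4 -291.6  133.9] [-3.096  0.023  0.131] [ 1.3 -0.  -0.6] 19.5
top none
side [ 576.2 -311.8] cost 0.169 conf 0.85 [269.9, 82.9, 43.7, 35.8]
```

View pics/k3.png

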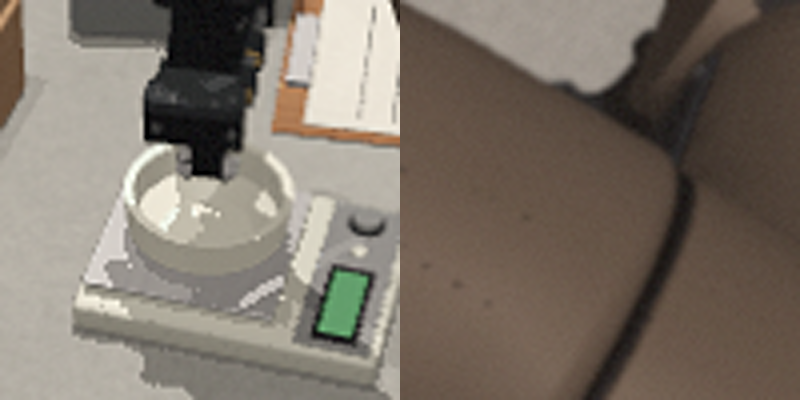

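Request:
send_rows(plan="4 3 20 0 0; 0 2 20 0 0; 0 1 14 0 0; 0 0 0 0 0; 0 0 0 0 0")

```text
t: 34.4
eef_pos: [578.2, -294.4, 80.3]
tcp_rot: [-3.099, 0.02, 0.132]
ft_force: [0.1, -0.8, -1.1]
opening: 0.203
```

```bash
STEP=35 python3 go.py 0 577 -292 70 0.137; python3 pic.py k4 577 -300 90 50
```

```text
t 34.4 at [ 578.2 -294.4   80.3] rot [-3.099  0.02   0.132] open 19.3 F [ 0.1 -0.8 -1.1] j [-0.58  0.69  1.59  0.02  0.91  0.84]
-1 -3 10 -0.0 0
side origin 239 48 k 4.0
top origin 324 114 k 4.0
34.5 [ 578.3 -294.5   80.6] [-3.1    0.019  0.132] [-0.2  0.  -1. ] 19.7
```

View pics/k4.png

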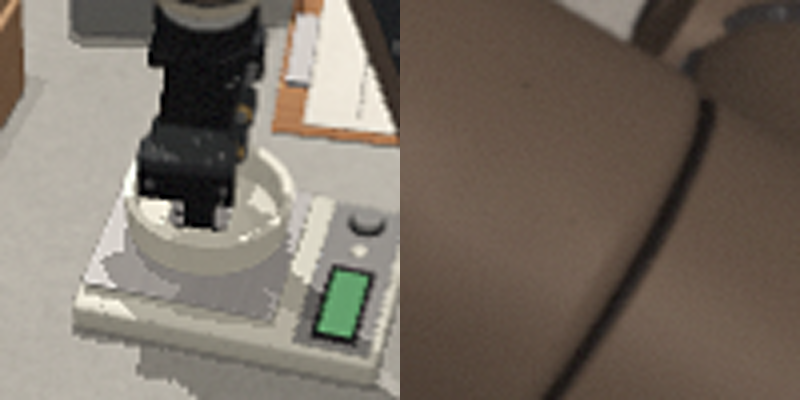

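Request:
send_rows(plan="0 1 12 0 0; 0 0 2 0 0; 0 0 0 0 26; 0 0 0 0 30; 0 0 0 0 32; 0 0 -25 0 32; 0 0 -40 0 32; 0 0 -30 0 38")

```text
t: 35.3
eef_pos: [579.3, -298.1, 160.8]
tcp_rot: [-3.096, 0.023, 0.132]
ft_force: [0.7, -0.4, 0.1]
opening: 0.371
```

```bash
python3 pic.py k5 577 -300 90 50;  python3 go.py 38 595 -150 165 0.137 611 36 120 0.137
```

```text
side origin 239 48 k 4.0
top origin 324 114 k 4.0
35.4 [ 580.6 -298.9  163.3] [-3.1    0.019  0.132] [ 0.  -0.5 -0.2] 37.2
t 35.4 at [ 580.6 -298.9  163.3] rot [-3.1    0.019  0.132] open 37.2 F [ 0.  -0.5 -0.2] j [-0.58  0.6   1.51  0.02  1.07  0.84]
8 -36 0 -0.0 38; 9 -37 -1 -0.0 38; 8 -36 0 -0.0 38; 9 -37 -1 -0.0 38; 8 -36 9 -0.0 38; 8 -36 9 -0.0 38; 8 -37 9 -0.0 38; 8 -36 9 -0.0 38
8 -37 9 -0.0 38
```

View pics/k5.png

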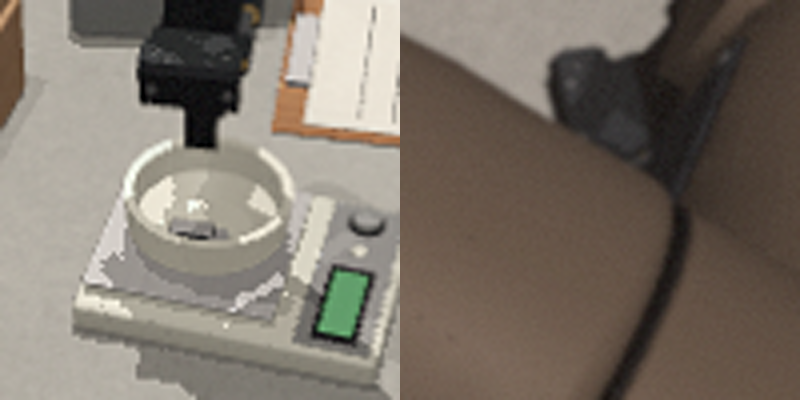

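Car A lies in the bowl, visible at (190,228) in the left crop. Next is car B.

Request:
send_rows(plan="8 -36 1 0 38; 9 -37 1 0 38; 8 -36 1 0 38; 9 -37 1 0 38; 8 -36 9 0 38; 8 -36 9 0 38; 8 -37 9 0 38; 8 -36 9 0 38")

```text
t: 36.2
eef_pos: [607.0, 5.4, 131.0]
tcp_rot: [-3.102, 0.017, 0.124]
ft_force: [1.0, -0.6, 0.3]
opening: 0.4
```

Request:
send_rows(plan="5 -30 8 0 38; 0 0 0 0 38; 0 0 0 0 38; 0 0 0 0 38")

```text
t: 36.6
eef_pos: [606.7, 41.3, 121.2]
tcp_rot: [-3.101, 0.021, 0.13]
ft_force: [0.2, 0.1, 0.3]
opening: 0.4
```

```bash
python3 go.py 38 611 36.5 60 0.137; python3 pic.py k6 600 40 60 40
```

```text
t 36.6 at [606.7  41.3 121.2] rot [-3.101  0.021  0.13 ] open 38.0 F [0.2 0.1 0.3] j [-0.06  0.58  1.68  0.05  0.91  1.36]
2 3 31 -0.0 38; 2 2 30 -0.01 38
side origin 204 144 k 5.0
top origin 207 122 k 5.0
36.7 [606.8  40.8 121.4] [-3.101  0.02   0.129] [-0.2 -0.1 -0.2] 38.1
```

View pics/k6.png

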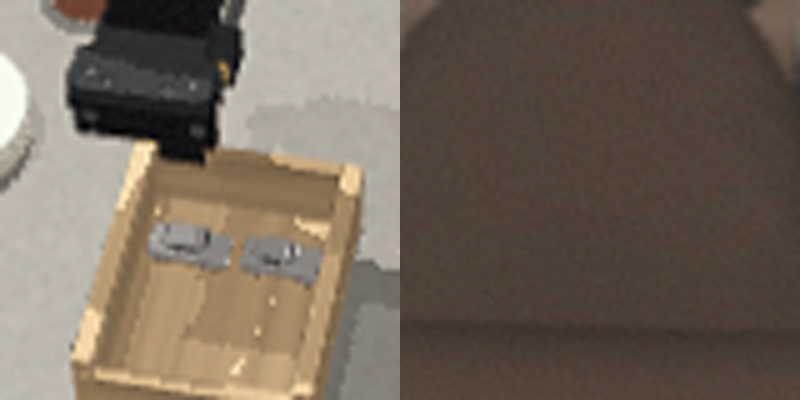

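```bash
python3 - <<'E'
from h import *
p=eyes.read_camera("side")
for u in ((190,247),(281,258)): print(back(p,(204+(u[0]+.5)/5-.5,144+(u[1]+.5)/5-.5),18).round(1))
E
```

```text
[610.5  40.   18. ]
[560.1  31.3  18. ]
```

Request:
send_rows(plan="3 6 30 0 38; 2 0 30 -0.01 38; 0 0 0 0 38; 0 0 0 0 38")

```text
t: 37.15
eef_pos: [612.8, 34.1, 62.1]
tcp_rot: [-3.102, 0.016, 0.134]
ft_force: [0.3, -0.8, 0.3]
opening: 0.399
```

```bash
python3 go.py 38 611 36.5 11 0.137
```

```text
t 37.1 at [612.8  34.1  62.1] rot [-3.102  0.016  0.134] open 37.9 F [ 0.3 -0.8  0.3] j [-0.07  0.66  1.71  0.05  0.79  1.33]
-1 -1 26 -0.0 38; 0 -2 25 -0.0 38
```

Request:
send_rows(plan="-1 -1 25 0 38; 0 0 18 0 38; 0 0 0 0 38; 0 0 0 0 38")

```text
t: 37.55
eef_pos: [613.6, 35.1, 24.5]
tcp_rot: [-3.103, 0.008, 0.131]
ft_force: [-0.5, 0.0, 0.0]
opening: 0.401
```

```bash
python3 go.py 38 611 37 11 0.137
```

```text
t 37.5 at [613.6  35.1  24.5] rot [-3.103  0.008  0.131] open 38.2 F [-0.5  0.   0. ] j [-0.07  0.71  1.73  0.06  0.71  1.33]
-2 -2 13 -0.01 38
```

Request:
send_rows(plan="-2 -2 13 -0.01 38; 0 0 1 0 38; 0 0 0 0 0; 0 0 0 0 0; 0 0 0 0 0; 0 0 0 0 0")

```text
t: 38.15
eef_pos: [612.7, 37.3, 13.4]
tcp_rot: [-3.104, 0.003, 0.142]
ft_force: [0.3, 0.4, 0.1]
opening: 0.206
```

Request:
send_rows(plan="0 0 0 0 0; 0 0 -15 0 0; 0 0 -35 0 0; 0 0 -45 0 0; 0 0 -45 0 0; 0 0 0 0 0")

```text
t: 38.75
eef_pos: [613.5, 31.9, 161.5]
tcp_rot: [-3.104, 0.004, 0.142]
ft_force: [0.3, 0.4, -0.3]
opening: 0.207
```

```bash
STEP=36 python3 go.py 0 577 -336 150 0.137; python3 pic.py k7 600 40 60 40
```

```text
t 38.8 at [613.5  31.9 161.5] rot [-3.104  0.004  0.142] open 19.7 F [ 0.3  0.4 -0.3] j [-0.07  0.53  1.64  0.04  0.98  1.33]
-8 33 1 0.0 0; -8 33 1 0.0 0; -8 33 1 0.0 0; -8 32 1 0.0 0; -8 33 1 0.0 0; -8 32 1 0.0 0; -8 33 1 0.0 0; -8 32 1 0.0 0
-8 33 1 0.0 0; -8 32 1 0.0 0; -8 33 2 0.01 0
side origin 204 144 k 5.0
top origin 207 122 k 5.0
38.85 [611.6  32.1 156.7] [-3.103  0.011  0.142] [ 0.4 -0.1 -0.7] 19.7
```

View pics/k7.png

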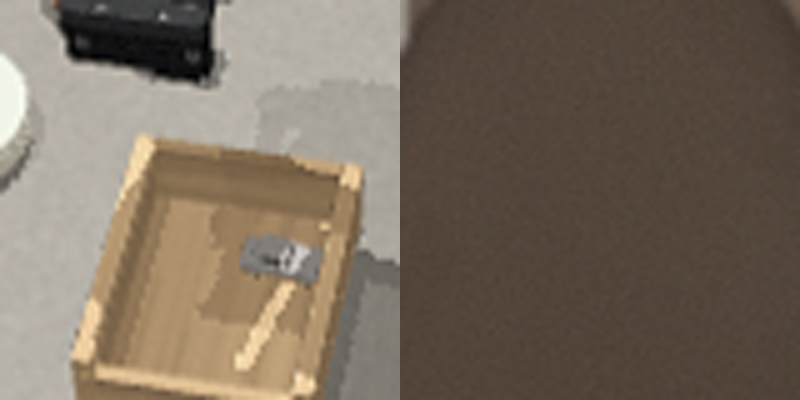

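Request:
send_rows(plan="-8 33 0 0 0; -8 33 -1 0 0; -8 33 -1 0 0; -8 32 -1 0 0; -8 33 -1 0 0; -8 32 -1 0 0; -8 33 -1 0 0; -8 32 -1 0 0")

```text
t: 39.65
eef_pos: [579.8, -239.3, 144.5]
tcp_rot: [-3.094, 0.026, 0.149]
ft_force: [1.2, 0.7, -0.7]
opening: 0.204
```

```bash
STEP=30 python3 go.py 0 577 -338 140 0.137
```

```text
t 39.6 at [ 579.8 -239.3  144.5] rot [-3.094  0.026  0.149] open 19.4 F [ 1.2  0.7 -0.7] j [-0.51  0.58  1.59  0.03  1.01  0.9 ]
-4 24 1 0.0 0; -4 24 1 0.0 0; -5 25 1 0.01 0; -4 24 1 0.0 0
```

Request:
send_rows(plan="-4 24 -1 0 0; -4 24 -1 0 0; -3 22 -1 0.01 0; -2 18 -1 0 0; 0 0 0 0 0; 0 0 0 0 0; 0 0 0 0 0")

```text
t: 40.35
eef_pos: [576.0, -334.3, 137.2]
tcp_rot: [-3.086, 0.036, 0.134]
ft_force: [-0.4, 0.1, -0.2]
opening: 0.21
```

```bash
STEP=35 python3 go.py 0 577 -337 85 0.137; python3 pic.py k8 577 -320 90 50; python3 bowl.py 577 -314 44
```

```text
t 40.4 at [ 576.  -334.3  137.2] rot [-3.086  0.036  0.134] open 20.0 F [-0.4  0.1 -0.2] j [-0.63  0.65  1.48  0.02  1.07  0.8 ]
0 1 26 -0.0 0; 1 2 26 -0.0 0
side origin 241 44 k 4.0
top origin 331 114 k 4.0
40.45 [ 576.2 -334.1  137.5] [-3.086  0.035  0.135] [0.5 0.2 0.5] 19.4
top none
side [ 584.6 -303.8] cost 0.078 conf 0.91 [263.1, 82.6, 45.3, 38.3]
```

View pics/k8.png

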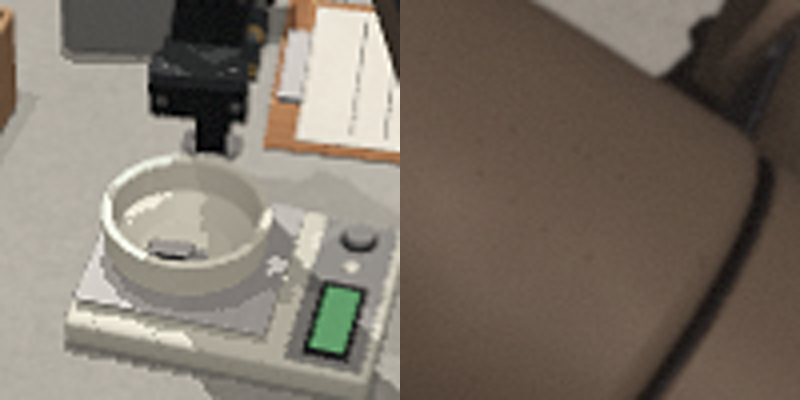

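Request:
send_rows(plan="6 -3 20 0 0; 0 0 20 0 0; 0 0 14 0 0; 0 0 0 0 0; 0 0 0 0 0")

```text
t: 41.15
eef_pos: [580.5, -327.5, 83.7]
tcp_rot: [-3.089, 0.033, 0.136]
ft_force: [0.7, 0.6, -0.3]
opening: 0.203
```

```bash
STEP=35 python3 go.py 0 582 -328 70 0.137; python3 pic.py k9 577 -320 90 50
```

```text
t 41.1 at [ 580.5 -327.5   83.7] rot [-3.089  0.033  0.136] open 19.3 F [ 0.7  0.6 -0.3] j [-0.62  0.71  1.53  0.02  0.97  0.81]
1 1 14 -0.0 0
side origin 241 44 k 4.0
top origin 331 114 k 4.0
41.25 [ 580.5 -327.6   84. ] [-3.089  0.033  0.136] [-0.6  0.5  0.3] 19.8
```

View pics/k9.png

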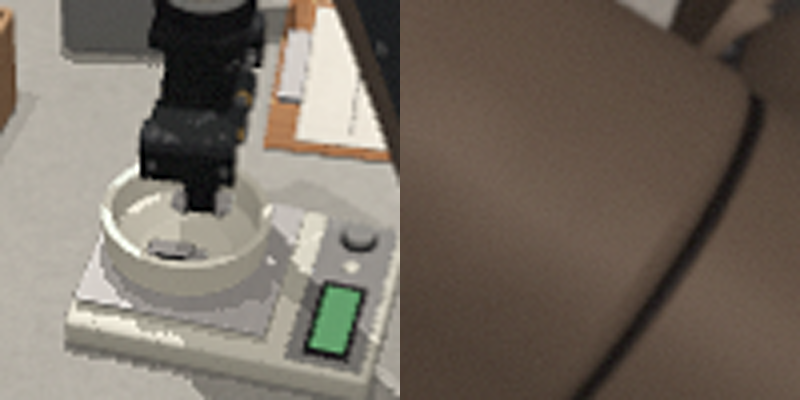

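Request:
send_rows(plan="1 0 13 0 0; 0 0 2 0 0; 0 0 0 0 26; 0 0 0 0 28; 0 0 0 0 30; 0 0 -25 0 30; 0 0 -40 0 30; 0 0 -30 0 38")

```text
t: 42.05
eef_pos: [583.6, -330.7, 162.9]
tcp_rot: [-3.085, 0.037, 0.135]
ft_force: [-0.1, 0.1, -0.1]
opening: 0.358
```

```bash
python3 pic.py k10 577 -300 90 50;  python3 go.py 38 585 -150 165 0.137 560 29 125 0.137; python3 bowl.py 584 -305 44
```

```text
side origin 239 48 k 4.0
top origin 324 114 k 4.0
42.15 [ 584.9 -331.6  165.4] [-3.09   0.032  0.135] [-0.2  0.3 -0.4] 36.8
t 42.1 at [ 584.9 -331.6  165.4] rot [-3.09   0.032  0.135] open 36.8 F [-0.2  0.3 -0.4] j [-0.62  0.63  1.44  0.02  1.13  0.81]
5 -36 0 -0.0 38; 5 -36 0 -0.0 38; 5 -36 0 -0.0 38; 5 -36 0 -0.0 38; 5 -36 0 -0.0 38; 0 -36 8 -0.0 38; 0 -36 8 -0.0 38; 0 -36 8 -0.0 38
-1 -36 8 -0.0 38; 0 -37 8 -0.0 38
top none
side none
```

View pics/k10.png

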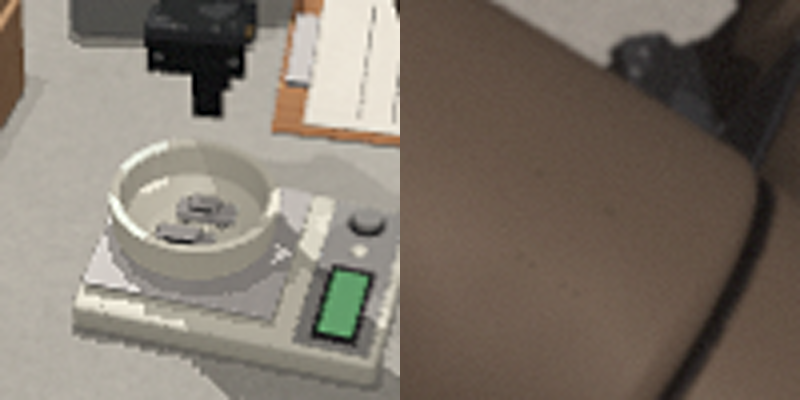

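Request:
send_rows(plan="5 -36 1 0 38; 5 -36 1 0 38; 5 -36 1 0 38; 5 -36 1 0 38; 5 -36 1 0 38; 0 -36 8 0 38; 0 -36 8 0 38; 0 -36 8 0 38")

```text
t: 43.15
eef_pos: [564.3, -33.1, 136.7]
tcp_rot: [-3.077, 0.051, 0.129]
ft_force: [0.2, 0.1, -0.8]
opening: 0.401
```

Request:
send_rows(plan="-1 -34 8 0 38; 0 -26 8 0 38; 0 0 0 0 38; 0 0 0 0 38; 0 0 0 0 38")

```text
t: 43.65
eef_pos: [550.9, 33.0, 119.3]
tcp_rot: [-3.074, 0.061, 0.134]
ft_force: [-0.5, 0.7, 0.5]
opening: 0.4
```

```bash
python3 go.py 38 560 29 60 0.137; python3 bowl.py 584 -305 44; python3 pic.py k11 577 -310 90 40
```

```text
t 43.6 at [550.9  33.  119.3] rot [-3.074  0.061  0.134] open 38.0 F [-0.5  0.7  0.5] j [-0.09  0.53  1.8   0.07  0.89  1.31]
4 3 30 -0.0 38; 4 2 29 -0.0 38
top [ 584.9 -304.7] cost 0.178 conf 0.75 [350.1, 138.8, 50.3, 47.8]
side [ 583.8 -303.8] cost 0.656 conf 0.81 [277.7, 91.0, 34.8, 27.6]
side origin 250 56 k 5.0
top origin 338 124 k 5.0
43.95 [551.1  33.  119.8] [-3.075  0.06   0.133] [0.5 0.2 0.8] 38.0
```

View pics/k11.png

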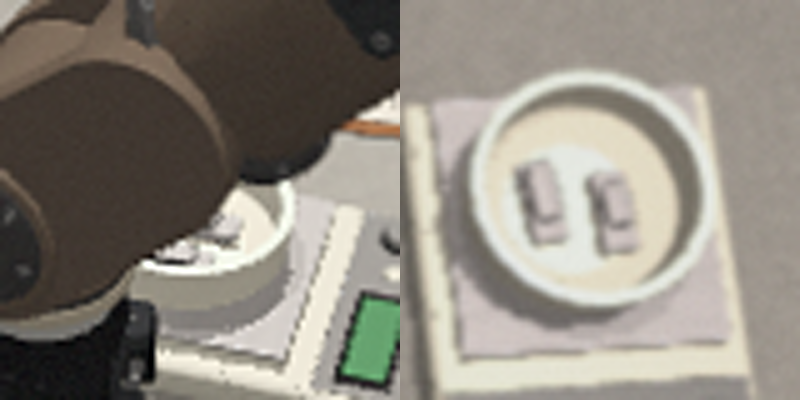

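Request:
send_rows(plan="9 8 30 0 38; 3 3 30 0 38; 0 0 0 0 38; 0 0 0 0 38")

```text
t: 44.35
eef_pos: [562.0, 25.6, 59.1]
tcp_rot: [-3.076, 0.056, 0.131]
ft_force: [-0.2, 0.1, -0.1]
opening: 0.402
```

```bash
python3 go.py 38 560 29 13 0.137; python3 pic.py k12 570 30 40 40
```

```text
t 44.4 at [562.   25.6  59.1] rot [-3.076  0.056  0.131] open 38.2 F [-0.2  0.1 -0.1] j [-0.1   0.63  1.82  0.07  0.77  1.29]
-1 -2 23 -0.0 38; -1 -2 23 -0.01 38
side origin 216 149 k 5.0
top origin 211 134 k 5.0
44.45 [562.1  25.8  59.5] [-3.076  0.055  0.131] [0.  0.  0.5] 38.1
```

View pics/k12.png

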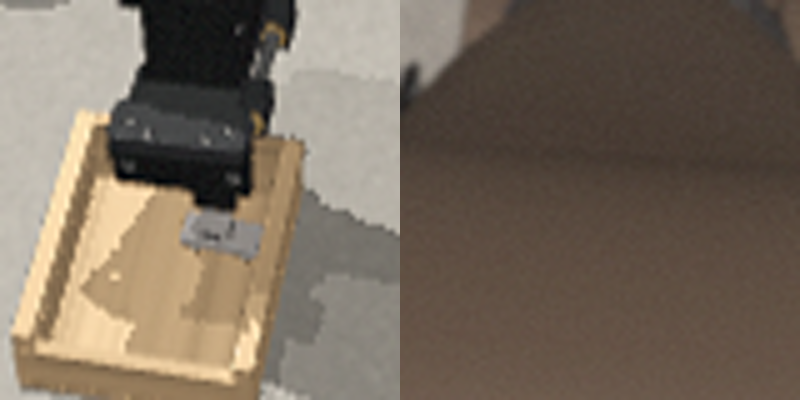

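Request:
send_rows(plan="0 0 22 0 38; 0 0 16 0 38; 0 0 0 0 38; 0 0 0 0 38")

```text
t: 44.85
eef_pos: [562.1, 28.0, 26.4]
tcp_rot: [-3.077, 0.047, 0.131]
ft_force: [1.2, 0.6, 1.2]
opening: 0.397
```

```bash
python3 go.py 38 560 29 13 0.137
```

```text
t 44.9 at [562.1  28.   26.4] rot [-3.077  0.047  0.131] open 37.8 F [1.2 0.6 1.2] j [-0.09  0.67  1.84  0.08  0.69  1.28]
-2 -1 13 -0.01 38
```

Request:
send_rows(plan="-1 0 13 0 38; 0 0 0 0 38; 0 0 0 0 0; 0 0 0 0 0; 0 0 0 0 0; 0 0 0 0 0; 0 0 0 0 0")

```text
t: 45.55
eef_pos: [561.7, 28.6, 15.6]
tcp_rot: [-3.078, 0.043, 0.131]
ft_force: [0.6, 0.0, -0.3]
opening: 0.203
```

Request:
send_rows(plan="0 0 0 0 0; 0 0 -15 0 0; 0 0 -35 0 0; 0 0 -45 0 0; 0 0 -45 0 0; 0 0 0 0 0")

```text
t: 46.15
eef_pos: [568.4, 20.3, 158.9]
tcp_rot: [-3.078, 0.047, 0.131]
ft_force: [0.3, -0.3, -1.0]
opening: 0.202
```

```bash
STEP=36 python3 go.py 0 585 -304 150 0.137; python3 pic.py k13 570 30 60 50
```

```text
t 46.1 at [568.4  20.3 158.9] rot [-3.078  0.047  0.131] open 19.2 F [ 0.3 -0.3 -1. ] j [-0.1   0.49  1.73  0.06  0.98  1.3 ]
-3 32 1 -0.0 0; -3 32 1 -0.0 0; -3 32 1 -0.0 0; -2 33 1 -0.0 0; -3 32 1 -0.0 0; -2 33 1 -0.0 0; -3 32 1 -0.0 0; -2 33 1 -0.0 0
-3 32 0 -0.0 0; -2 33 1 -0.01 0
side origin 206 134 k 4.0
top origin 201 123 k 4.0
46.25 [566.2  20.7 154.3] [-3.076  0.054  0.132] [ 0.2  0.1 -1.2] 19.5
```

View pics/k13.png

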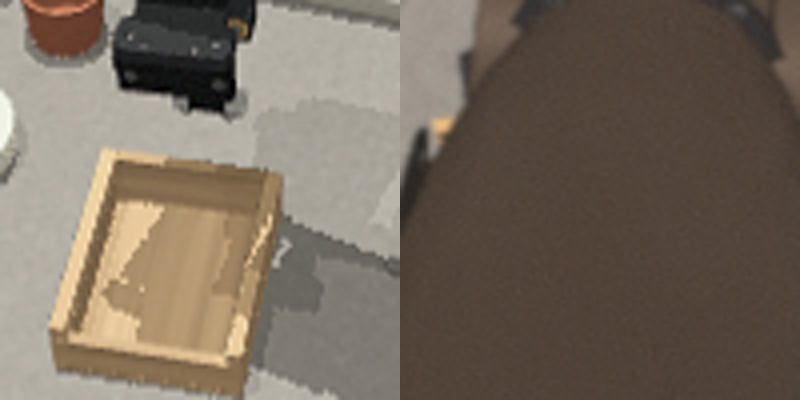

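Box is empty (car in the grip at (205,100)). To the bowl.

Request:
send_rows(plan="-3 32 -1 0 0; -3 32 -1 0 0; -3 32 -1 0 0; -2 33 -1 0 0; -3 32 -1 0 0; -2 33 -1 0 0; -3 32 -2 0 0; -2 33 -2 0 0")

```text
t: 47.05
eef_pos: [573.6, -241.8, 132.0]
tcp_rot: [-3.064, 0.074, 0.139]
ft_force: [0.5, 0.5, -0.3]
opening: 0.203
```

```bash
STEP=26 python3 go.py 0 588 -306 140 0.137
```

```text
t 47.0 at [ 573.6 -241.8  132. ] rot [-3.064  0.074  0.139] open 19.3 F [ 0.5  0.5 -0.3] j [-0.51  0.61  1.58  0.02  1.06  0.91]
2 22 -3 0.0 0; 2 22 -2 0.0 0; 1 22 -3 0.0 0
```

Request:
send_rows(plan="3 20 -3 0 0; 3 20 -3 0 0; 2 14 -3 0 0; 0 0 0 0 0; 0 0 0 0 0; 0 0 0 0 0; 0 0 0 0 0")

```text
t: 47.75
eef_pos: [585.8, -296.7, 125.2]
tcp_rot: [-3.053, 0.086, 0.137]
ft_force: [0.0, -0.3, -1.8]
opening: 0.206
```

```bash
STEP=35 python3 go.py 0 585 -305 80 0.137; python3 pic.py k14 577 -310 90 50; python3 bowl.py 585 -304 44
```

```text
t 47.8 at [ 585.8 -296.7  125.2] rot [-3.053  0.086  0.137] open 19.6 F [ 0.  -0.3 -1.8] j [-0.57  0.67  1.48  0.01  1.12  0.86]
-1 4 23 0.0 0; -1 4 22 0.0 0
side origin 240 46 k 4.0
top origin 328 114 k 4.0
47.85 [ 585.9 -296.8  125.5] [-3.054  0.086  0.138] [ 0.4 -0.5 -0.1] 19.2
top none
side [ 585.5 -303.4] cost 0.204 conf 0.62 [263.1, 84.3, 45.5, 35.3]
```

View pics/k14.png

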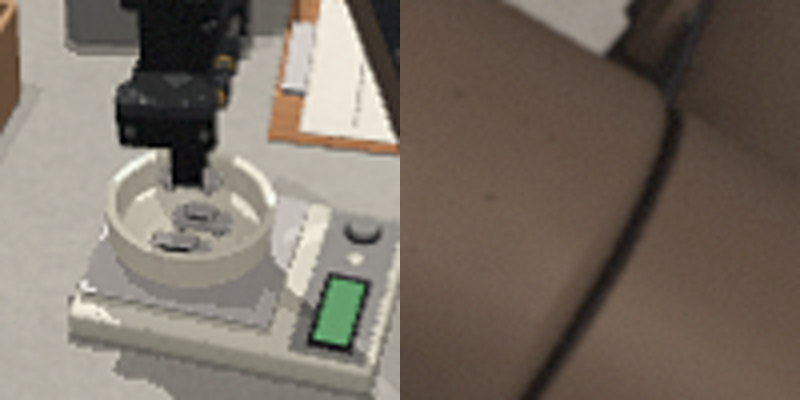

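Request:
send_rows(plan="1 8 18 0 0; 0 4 16 0 0; 0 0 8 0 0; 0 0 0 0 0; 0 0 0 0 0")

```text
t: 48.55
eef_pos: [584.1, -307.0, 78.2]
tcp_rot: [-3.054, 0.086, 0.137]
ft_force: [-0.1, -0.1, -0.7]
opening: 0.201
```

```bash
STEP=35 python3 go.py 0 585 -305 76 0.137; python3 pic.py k15 577 -310 90 40
```

```text
t 48.5 at [ 584.1 -307.    78.2] rot [-3.054  0.086  0.137] open 19.1 F [-0.1 -0.1 -0.7] j [-0.59  0.73  1.5   0.01  1.03  0.84]
1 -2 2 -0.0 0
side origin 250 56 k 5.0
top origin 338 124 k 5.0
48.65 [ 584.2 -307.    78.7] [-3.054  0.085  0.137] [-0.1  0.1 -0.7] 19.6
```

View pics/k15.png

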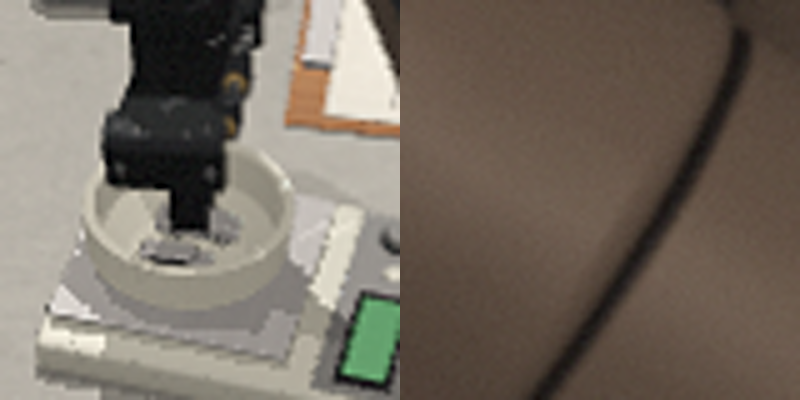

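Request:
send_rows(plan="0 -1 3 0 0; 0 0 0 0 0; 0 0 0 0 25; 0 0 0 0 28; 0 0 0 0 30; 0 0 -15 0 30; 0 0 -40 0 30; 0 0 -45 0 30")

```text
t: 49.45
eef_pos: [592.2, -312.1, 175.8]
tcp_rot: [-3.049, 0.091, 0.138]
ft_force: [0.5, -0.1, -0.5]
opening: 0.316
```

```bash
python3 pic.py k16 577 -310 80 40; STEP=44 python3 go.py 30 560 -60 200 0.137 
```

```text
side origin 250 58 k 5.0
top origin 336 125 k 5.0
49.55 [ 594.7 -313.8  181.5] [-3.057  0.082  0.137] [-0.3 -0.1  0.3] 29.8
t 49.5 at [ 594.7 -313.8  181.5] rot [-3.057  0.082  0.137] open 29.8 F [-0.3 -0.1  0.3] j [-0.59  0.64  1.38  0.01  1.24  0.85]
0 -43 -3 0.0 30; 0 -43 -3 0.0 30; 0 -43 -3 0.0 30; 0 -42 -3 0.0 30; 0 -43 -3 0.0 30; 0 -42 -3 0.0 30
```

View pics/k16.png

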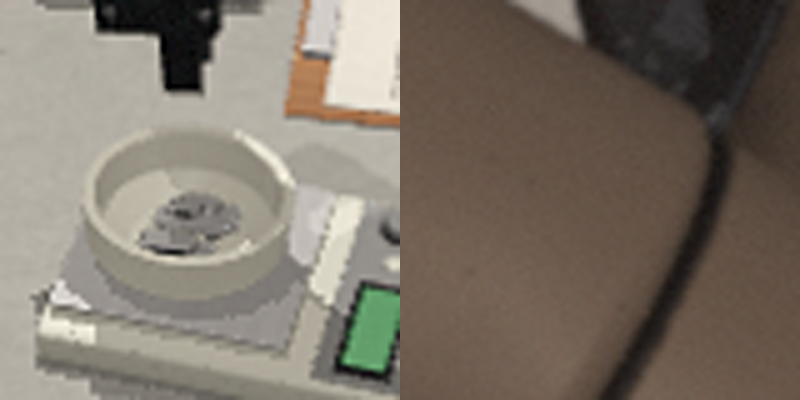

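All three are in the bowl. Now back off for a clear final look.

Request:
send_rows(plan="0 -43 -2 0 30; 0 -43 -2 0 30; 0 -43 -2 0 30; 0 -42 -2 0 30; 0 -43 -2 0 30; 0 -42 -2 0 30; 0 -30 0 0 30; 0 0 0 0 30")

```text
t: 50.35
eef_pos: [557.4, -23.5, 224.4]
tcp_rot: [-3.061, 0.074, 0.133]
ft_force: [-0.6, -0.5, 0.3]
opening: 0.314
```

Request:
send_rows(plan="0 -40 -5 0 30; 0 -40 -5 0 30; 0 0 0 0 30; 0 0 0 0 30; 0 0 0 0 30; 0 0 0 0 30")

```text
t: 50.95
eef_pos: [548.8, 54.0, 242.9]
tcp_rot: [-3.063, 0.072, 0.132]
ft_force: [0.3, -0.1, -0.1]
opening: 0.314
```

```bash
python3 pic.py k17 577 -310 80 40; python3 bowl.py 585 -304 44; python3 - <<'E'
from h import *
ps={}
for n in ("top","side"):
    p=eyes.read_camera(n); ps[n]=p; cv2.imwrite(f"pics/fin_{n}.png",cv2.resize(p["image"][:,:,::-1],(768,576)))
for t in ("jar_center","saucers_center","tape_center","marker_center","cup_center","tray_center","caddy_center"):
    for n,p in ps.items(): print(t,n,[(round(d["confidence"],2),[int(b) for b in d["bbox"]]) for d in boxes_of(t,p)][:2])
E
```

```text
side origin 250 58 k 5.0
top origin 336 125 k 5.0
51.05 [548.7  54.1 242.9] [-3.063  0.072  0.132] [-0.3 -0.5 -0.1] 30.4
top [ 586.  -304.2] cost 0.183 conf 0.96 [351.2, 138.8, 49.8, 50.0]
side [ 582.8 -304.5] cost 0.41 conf 0.55 [274.9, 81.7, 34.3, 38.8]
jar_center top [(0.83, [168, 88, 27, 33])]
jar_center side [(0.59, [139, 205, 33, 41]), (0.37, [279, 97, 15, 9])]
saucers_center top []
saucers_center side [(0.96, [174, 150, 37, 31])]
tape_center top [(0.68, [76, 186, 43, 37])]
tape_center side [(0.65, [202, 320, 44, 50]), (0.51, [305, 187, 45, 14])]
marker_center top [(0.51, [77, 188, 42, 34]), (0.4, [350, 139, 50, 49])]
marker_center side [(0.78, [302, 189, 50, 10])]
cup_center top [(0.89, [298, 104, 25, 23])]
cup_center side [(0.65, [274, 81, 36, 35]), (0.61, [212, 124, 20, 24])]
tray_center top [(0.77, [84, 130, 41, 41])]
tray_center side [(0.56, [131, 293, 55, 56])]
caddy_center top []
caddy_center side [(0.84, [164, 175, 24, 32])]
```

View pics/k17.png

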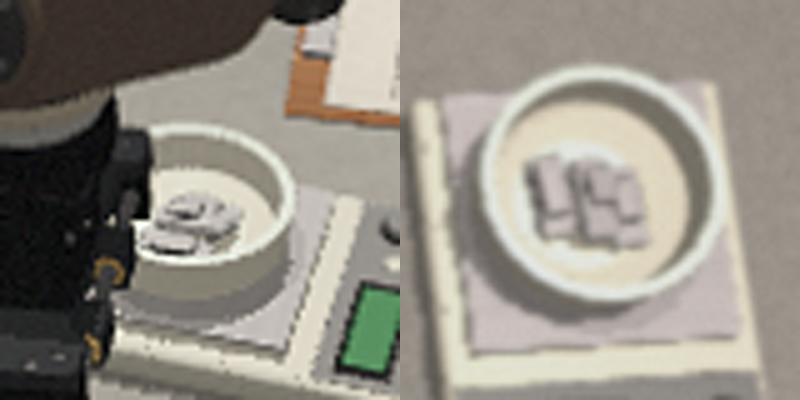

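View pics/fin_top.png

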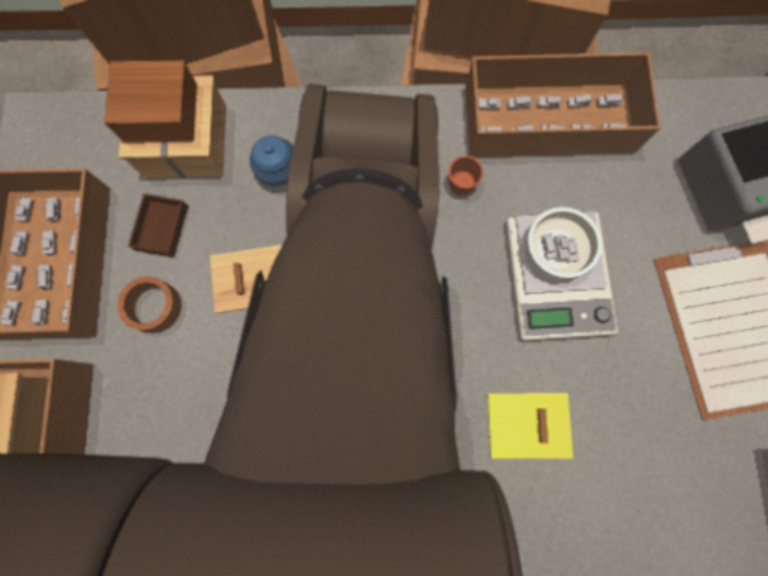

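View pics/fin_side.png

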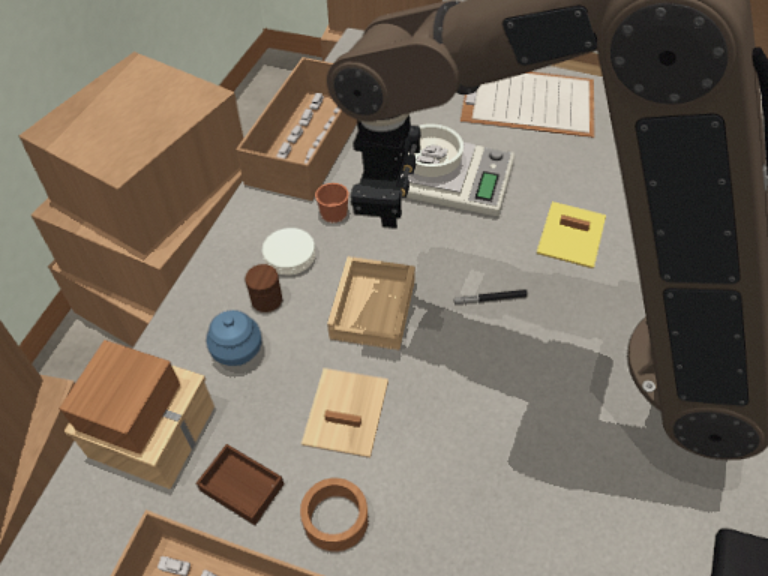

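```bash
python3 -c "
from cell import job_done
print(job_done())"
```

```text
the job is handed in; nothing more can be done
None
```

The job is handed in at about 51 s on the clock. The bowl was tared empty, and the three cars present (a fourth place in the box was empty) are now in it. The lid lies flat on the bench, pull upward.

- **Bowl:** On the first carry the grip slackened and the bowl swung down. I set it upright on the bench, gripped it again lower on the rim, stood it on the pan and let go, about 5 mm off centre. I then pressed tare to its stop, with 27 N at the wrist.
- **Lid and cars:** The lid slid clear with under 2 N at the wrist. I took the cars out one at a time.
- **Bowl shift:** Between the first and second car the bowl moved about 11 mm. Its centre now measures about (585, −304) mm against the pan's (581, −312), roughly 9 mm off and within the 25 mm allowed, so I left it.
- **Last checks:** The pictures show the box empty, all three cars inside the bowl with one resting on another, and the arm touching nothing.
- **Other wares:** Their detected positions match the start. In the top view the saucers and caddy were hidden by the arm and the marker was not correctly detected; the side view shows all three unmoved.
- **Disagreements:** The two cameras differed by 3 to 6 mm on the lid and cars, so I used the average. The last side-view fit of the bowl was poor because the gripper partly hid it, but it agreed with the top view to about 3 mm. The tool also gradually tilted to about 0.12 rad, with no visible effect on the result.

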